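# Clamp a pump housing with the ratchet bench clamp

### The arm

A 6-joint arm with a two-finger parallel gripper is mounted at the origin on the work surface. World frame = base frame: x ahead of the robot, y to its left, z up, the work surface at z = 0. Lengths are in m, angles in rad, forces in N, time in s.
With the tool pointing down it reaches from about 0.35 to 0.975 m from the base axis. Payload 4.9 kg.
Tool frame: the origin (TCP) lies at the very end of the fingers, on their centre line; the grasp point (between the pads) lies 19 mm behind it; x points along the fingers, y is the direction in which the jaws open and shut, and the axes are right-handed (so a half turn about x gives the same grasp; the last joint's range is limited). The gripper opens to 85 mm and grips with 20 to 120 N. Pads are 22 mm wide; open, the fingers measure 114 mm over their backs; the gripper's body (76 mm by 85 mm) begins 54 mm behind the grasp point. The pads swing forward as they close: fully open they stand 13 mm farther back than shut.
Start: joints at [-1.467, 0.053, 1.613, -0, 1.476, -0.119], TCP at [0.138, -0.61, 0.231] pointing down, gripper open.
Joint ranges: [-3.01, 3.01], [-1.01, 2.22], [0.06, 2.58], [-1.02, 4.17], [0.09, 2.62], [-3.14, 3.14]. Speed limits (rad/s): [2.57, 2.57, 3.14, 3.14, 3.14, 3.14].

### API

Orientations are given as a rotation vector (axis times angle).
In Python, from station import ctrl, get_image, calibration, finish_job, search_frame, cut_out, mark_of gives the robot as it stands. The module is installed in compiled form; this text tells all that it offers.
- The arm moves only by the tool arm_command, never from a script. Its argument "plan" is a list that holds one entry, the list of rows, each a list of 7 numbers: the shift along the tool's x, y, z in m, then the turn, a rotation vector about the tool's x, y, z in degrees, then the finger opening in m, from 0 to 0.0854. A call has 1 to 20 rows; each row shifts and turns the pose as measured when the row begins, along the tool's axes as they then stand; what a row does not reach is not made up. A row lasts 1/12 s, in which the tool goes at most 41.7 mm and 7.16 degrees, less where a joint would pass 70% of its speed; a pose out of reach is approached as far as the arm can. A call with a gripper value outside its range is refused whole. The fingers move at their own pace and stop on an object; "squeeze" is the grip in N (left out, the last holds). Time passes only in rows, so rows that do not move let the fingers close. It gives the time, the measured TCP pose, the force and the opening at its end, in the units of the state.
- ctrl.get_obs(): the state, without advancing time (a new reading comes with each control period).
- get_image(name): name is "side" or "top" or "wrist"; returns the picture (480x640x3 uint8, red, green, blue); there is no depth.
- calibration(name): a dict with "fx", "fy", "cx", "cy" (pixels), "cam_to_world" (4x4, takes a point from camera to world coordinates); the wrist camera has in their place "hand_eye" (4x4, takes a point from camera to tool coordinates, whose origin is the TCP and whose axes are the tool frame's). Camera axes: x right, y down, z forward; pixel columns grow to the right and rows downward; lengths in m; the calibration is good to about 2 mm. A picture is of the moment at which its call begins: read the wrist's pose just before it. calibration takes no time and is no camera call.
- finish_job(): hands the job in, once; it reports no verdict.
Trained networks look in the newest picture that a camera, given by its name, has taken for a name from the list of things; names that differ only in an ending like _2 or _b are one class to them, and where a whole thing is asked for, a point or a joint stands for the part that bears it (a point fixed in the world has none). Each returns a list of dicts, best first, with "conf" (0 to 1); they miss things now and then, are a little off and sometimes report something else, mostly with a low value. They report only what shows in the picture. A call takes as long as a camera call. They do not tell look-alikes from the thing itself.
- search_frame(camera, thing): "at" ([x, y, z] in m, in the coordinates of the camera as it stood for that picture, good to about 4 mm: the middle of the surface that is visible of it).
- cut_out(camera, thing): "mask" (480x640 bool, what is visible of it).
- mark_of(camera, thing): "at" ([x, y, z] in m, in the coordinates of the camera as it stood for that picture, good to about 4 mm: a listed point, or the origin of a listed thing).
The state is a dict: "t": time; "q": joint angles; "dq": joint speeds; "effort": joint torques, N m; "tool_pos": TCP position; "tool_rot": TCP orientation; "contact_force": force on the tool from outside, world axes, zero at the start; "wrist_torque": the same for the moment, N m; "opening": finger opening in m.
Only numpy, scipy, OpenCV 4.12 (cv2) and the standard library are available. Lean on these libraries where they do the work, as an engineer would, in place of code of your own. Each camera call takes 0.05 s, during which the arm holds its last target. There are 200 camera calls.

### The job

Clamp the aluminium pump housing in the ratchet clamp: first move every loose old part that lies in the swing of the ratchet handle into the grey tray, set the housing upright on the clamp's bed between the two jaws with its long flat sides facing the jaws, and flip the ratchet's direction switch fully over to the closing side. Only then work the handle back and forth until the jaws grip the housing tight, and let go with the switch still on the closing side, the housing upright and all old parts in the tray. Leave the other things on the bench where they are.

Things in the scene. Friction and masses are not known exactly. Their poses are not given: they have to be found in the camera images.
- clamp: Ratchet bench clamp, fixed to the bench. Origin on the bench under the ratchet wheel's vertical axis. Grey bed along its y, 84 mm wide, top 12 mm above the bench, y = 50 to 255 mm; base plate 80 mm wide from y = -35 mm on. Fixed jaw 70 mm wide, face at y = 215 mm, top 52 mm above the bench. Moving jaw face at y = 125 mm at the start (body jaw), top 51 mm. Handle points along -y at joint handle = 0.
- bed (a point): Point on the top of the bed (12 mm above the bench) half-way between the jaw faces as they stand at the start (90 mm apart). Axes parallel to the clamp's.
- jaw: Moving jaw, steel, 70 x 20 x 38 mm. Origin on its clamping face, bed's centre line, bench height; axes as the clamp's, face looks along +y. Slides along the clamp's y (-12 to +80 mm from the start), driven by the ratchet wheel through a springy self-holding rack (16 mm per rad, about 10 N per mm): it pushes the housing to the fixed jaw and stops after about 46 mm; the wheel turns up to 0.6 rad more as it tightens.
- handle (a joint): Handle angle, rad, counter-clockwise from above, -0.62 to 0.72; stays where left. Wheel: 20 teeth, 0.314 rad apart. Switch on closing side: swings towards + turn the wheel and close the jaw, swings back towards - only click; on the opening side the reverse. At the knob: 2 to 3 N to swing back, about 6 N to drive; tight when 10 to 15 N no longer swing it on, or the jaw has stopped for half a swing.
- handle_knob (a point): Centre of the upright black round knob at the end of the handle: 24 mm diameter, from 30 to 74 mm above the bench, this point at 52 mm, 170 mm from the ratchet's axis. The steel handle bar (16 mm thick, centre 22 mm above the bench) runs from it to the axis.
- switch (a joint): Direction switch of the ratchet, rad, on the handle: -0.3 = opening side (as found), +0.3 = closing side (counter-clockwise from above). It pivots on the handle 46 mm from the ratchet's axis, stays where it is left, and takes about 2 N at its tip; pushed harder against its stop it takes the handle along.
- switch_tip (a point): On the switch's upright dark steel fin, 8 mm short of its outer end, 36 mm from its pivot, mid-height (56 mm above the bench). Fin 40 mm long, 8 mm thick, 40 to 72 mm above the bench, standing over the handle. Its x axis runs along the fin, away from the ratchet's axis; +y is the way to the closing side. The tip moves about 21 mm from side to side.
- housing_mid (a point): Centre of the loose pump housing, 33 mm above its underside: aluminium block 64 mm (its x) by 44 mm (its y) by 28 mm high, with a round boss 40 mm diameter on top up to 66 mm. 0.3 to 0.6 kg. The 64 mm long flat sides are those to be gripped: its x axis along the clamp's x, either way round. Stands upright on the bench at the start.
- housing: The same housing; origin at the centre of its underside.
- tray: Grey open parts tray fixed to the bench, 170 (x) x 150 (y) mm outside, 4 mm walls and floor, 40 mm high; origin under its centre.
- nut_mid (a point): Centre, half-way up (13 mm), of an old part: large steel hexagon nut, 36 mm across flats, 26 mm high; z is its own axis, upright at the start. It may be absent (None).
- cap_mid (a point): Centre, half-way up (13 mm), of an old part: black plastic filler cap, 42 mm diameter, 26 mm high, narrowing to 32 mm above 18 mm; z is its own axis, upright at the start. It may be absent (None).
- bush_mid (a point): Centre, half-way up (15 mm), of an old part: brass bush (thick tube), 34 mm outer diameter, 30 mm high; z is its own axis, upright at the start. It may be absent (None).
- piston_mid (a point): Centre, half-way up (17 mm), of an old part: steel brake piston, plain cylinder 36 mm diameter, 34 mm high; z is its own axis, upright at the start. It may be absent (None).
- spray: Bystander: spray can, 54 mm diameter, 170 mm high; origin at its underside or middle. Not to be moved.
- carton: Bystander: cardboard carton 80 x 60 x 90 mm; origin at its underside or middle. Not to be moved.
- jar: Bystander: jar 50 mm diameter, 65 mm high; origin at its underside or middle. Not to be moved.
- driver: Bystander: screwdriver lying on the bench; origin at its underside or middle. Not to be moved.
- spanner: Bystander: open spanner lying on the bench; origin at its underside or middle. Not to be moved.
- bearing: Bystander: bearing ring 60 mm diameter, 16 mm high; origin at its underside or middle. Not to be moved.
Not all that is in view belongs to the job. Leave any orange look-alike of the part that bears cap_mid alone.

How it is judged:
On the way, in this order (a step that is already met when the one before it is completed fails the run):
1. with the jaws still open: every old part in the tray, housing standing on the bed between the jaws, direction switch on the closing side (x of nut_mid in the frame of tray between -0.079 and 0.079 m and y of nut_mid in the frame of tray between -0.069 and 0.069 m and z of nut_mid in the frame of tray between 0 and 0.045 m and x of cap_mid in the frame of tray between -0.079 and 0.079 m and y of cap_mid in the frame of tray between -0.069 and 0.069 m and z of cap_mid in the frame of tray between 0 and 0.045 m and x of bush_mid in the frame of tray between -0.079 and 0.079 m and y of bush_mid in the frame of tray between -0.069 and 0.069 m and z of bush_mid in the frame of tray between 0 and 0.045 m and x of piston_mid in the frame of tray between -0.079 and 0.079 m and y of piston_mid in the frame of tray between -0.069 and 0.069 m and z of piston_mid in the frame of tray between 0 and 0.045 m and x of housing_mid in the frame of bed between -0.02 and 0.02 m and z of housing_mid in the frame of bed between 0.028 and 0.038 m and angle between housing_mid's own z axis and vertical below 0.1 rad and y of housing_mid in the frame of bed between -0.03 and 0.03 m and y of jaw in the frame of clamp below 0.133 m and value of joint switch above 0.18 rad), for 0.2 s.
2. the ratchet has closed the jaws on the housing (y of jaw in the frame of clamp above 0.165 m and contact force between jaw and housing above 8 N), for 0.2 s.
At the end, for the whole second after the job is handed in: Housing upright on the bed (within 20 mm of its centre line, turned less than 0.1 rad from the jaws), gripped between both jaws with more than 8 N; the switch over on the closing side (above 0.18 rad); every old part that is present lies inside the tray; the housing at rest (x of nut_mid in the frame of tray between -0.079 and 0.079 m and y of nut_mid in the frame of tray between -0.069 and 0.069 m and z of nut_mid in the frame of tray between 0 and 0.045 m and x of cap_mid in the frame of tray between -0.079 and 0.079 m and y of cap_mid in the frame of tray between -0.069 and 0.069 m and z of cap_mid in the frame of tray between 0 and 0.045 m and x of bush_mid in the frame of tray between -0.079 and 0.079 m and y of bush_mid in the frame of tray between -0.069 and 0.069 m and z of bush_mid in the frame of tray between 0 and 0.045 m and x of piston_mid in the frame of tray between -0.079 and 0.079 m and y of piston_mid in the frame of tray between -0.069 and 0.069 m and z of piston_mid in the frame of tray between 0 and 0.045 m and x of housing_mid in the frame of bed between -0.02 and 0.02 m and z of housing_mid in the frame of bed between 0.028 and 0.038 m and angle between housing_mid's own z axis and vertical below 0.1 rad and y of housing_mid in the frame of bed between 0.017 and 0.029 m and linear speed of housing below 0.02 m/s and angle between the x axis of housing_mid and the x axis of clamp, either way round below 0.1 rad and contact force between each of jaw, clamp and housing above 8 N and value of joint switch above 0.18 rad); the robot touches nothing.
It fails at once if another thing on the bench is pushed more than 4 cm from its place (distance of any of spray, carton, jar, driver, spanner, bearing from where it was at the start of the episode above 0.04 m).
Of nut, cap, bush, piston only 2 to 4 are there at a start; the rules pass over those that are not, and their reading is None.
At some moment in a run one of nut, cap, bush, piston may be knocked a few centimetres aside while the robot is not near it.
Once in a run the grip may slacken for a moment while it holds something.
It also fails if it takes over 210 s, if anything falls off the work surface, if the arm or the gripper's body presses on something with over 40 N, if the wrist force passes 120 N, or if a joint passes its speed limit or range.

## Working session

There is one attempt and no reset: what is moved stays moved. The work goes in short steps, Python scripts to look and compute and a tool call to move; the robot and the scene stay as the last step left them, time stands still between calls to the robot, and variables do not carry over. Pictures are saved under pics/ and viewed, about 12 in all and at most 16, crops included, and the job is handed in when it is done.

Besides the shell and the picture viewer there is one more tool, called after "Request:" by a JSON object that holds its "method" and its "body". arm_command: Moves the arm, as the interface text tells. Its arguments: {"type":"object","properties":{"plan":{"type":"array","items":{"type":"array","items":{"type":"array","items":{"type":"number"}}}},"squeeze":{"type":"number"}},"required":["plan"]}

```bash
mkdir -p pics
cat > h.py <<'E'
import numpy as np, cv2
from scipy.spatial.transform import Rotation as R
from station import ctrl,get_image,calibration,finish_job,search_frame,cut_out,mark_of
def T(cam):
    c=calibration(cam)
    if cam!='wrist': return np.array(c['cam_to_world'])
    o=ctrl.get_obs(); M=np.eye(4); M[:3,:3]=R.from_rotvec(o['tool_rot']).as_matrix(); M[:3,3]=o['tool_pos']
    return M@np.array(c['hand_eye'])
def snap(cam,name=None):
    M=T(cam); im=get_image(cam)
    if name: cv2.imwrite(f'pics/{name}.png',im[:,:,::-1])
    return im,M
def px(cam,M,p):
    c=calibration(cam); q=np.linalg.inv(M)@np.r_[p,1]; return np.round([c['fx']*q[0]/q[2]+c['cx'],c['fy']*q[1]/q[2]+c['cy']]).astype(int)
def ray(cam,M,u,v,z):
    c=calibration(cam); d=M[:3,:3]@[(u-c['cx'])/c['fx'],(v-c['cy'])/c['fy'],1]; o=M[:3,3]; return o+d*(z-o[2])/d[2]
def mk(cam,M,th,f=mark_of,n=3,mn=0.1):
    for r in f(cam,th)[:n]:
        if r['conf']<mn: continue
        p=(M@np.r_[r['at'],1])[:3]; print(cam,th,round(r['conf'],2),p.round(4),px(cam,M,p))
E
python3 - <<'E'
from h import *
o=ctrl.get_obs();print(o['t'],o['tool_pos'],o['tool_rot'],o['opening'])
print(R.from_rotvec(o['tool_rot']).as_matrix().round(2))
for c in('top','side'):
    im,M=snap(c,c+'0')
    print(c,M.round(3).tolist())
    for t in 'clamp jaw handle_knob switch_tip housing_mid tray nut_mid cap_mid bush_mid piston_mid'.split(): mk(c,M,t)
E
```

```text
0.0 [ 0.13805902 -0.60892095  0.2300358 ] [ 2.10453986  0.23761884 -2.1044781 ] 0.08520602360240692
[[-0.    0.22 -0.98]
 [ 0.   -0.98 -0.22]
 [-1.   -0.   -0.  ]]
top [[0.021, -0.991, 0.129, 0.442], [-1.0, -0.018, 0.02, -0.009], [-0.017, -0.129, -0.992, 1.083], [0.0, 0.0, 0.0, 1.0]]
top clamp 0.9 [ 0.5663 -0.0071  0.0044] [337 248]
top clamp 0.59 [ 0.656  -0.1217  0.014 ] [395 205]
top jaw 0.96 [ 0.5798  0.1198 -0.0009] [274 241]
top handle_knob 0.77 [ 0.4614 -0.1387  0.0529] [405 302]
top switch_tip 0.58 [ 0.736  -0.2537  0.    ] [459 169]
top switch_tip 0.52 [ 0.5103 -0.0637  0.0566] [366 275]
top switch_tip 0.29 [ 0.5968 -0.1715  0.013 ] [419 234]
top housing_mid 0.69 [ 0.4795 -0.3994  0.0332] [540 295]
top tray 0.74 [0.5331 0.3776 0.001 ] [146 261]
top nut_mid 0.58 [ 0.584  -0.0989  0.0167] [383 240]
top nut_mid 0.58 [0.531  0.3794 0.0008] [145 262]
top cap_mid 0.79 [ 0.5991 -0.172   0.015 ] [420 233]
top cap_mid 0.57 [ 0.5544 -0.2902  0.0148] [480 256]
top bush_mid 0.56 [ 0.5263 -0.1516  0.0167] [410 269]
top piston_mid 0.64 [ 0.6564 -0.1236  0.0174] [396 204]
top piston_mid 0.
[... 213 characters left out ...]

side clamp 0.23 [ 0.4763 -0.3953 -0.0013] [419 188]
side jaw 0.83 [0.5761 0.1204 0.0009] [282 318]
side jaw 0.35 [ 0.4773 -0.3991  0.0364] [421 174]
side housing_mid 0.8 [ 0.479  -0.4025  0.0344] [421 174]
side housing_mid 0.31 [0.7215 0.2366 0.0027] [178 336]
side tray 0.73 [ 0.5351  0.3757 -0.0033] [222 449]
side tray 0.33 [ 0.5874 -0.0962  0.0117] [327 243]
side nut_mid 0.87 [ 0.5902 -0.0965  0.0102] [325 243]
side nut_mid 0.58 [ 4.755e-01 -3.964e-01  3.000e-04] [420 187]
side cap_mid 0.87 [ 0.5914 -0.1688  0.0156] [339 222]
side cap_mid 0.68 [ 0.5491 -0.2932  0.0112] [377 198]
side bush_mid 0.69 [ 0.5265 -0.1515  0.0153] [363 234]
side piston_mid 0.55 [ 0.6567 -0.1246  0.0198] [303 224]
```

View pics/top0.png

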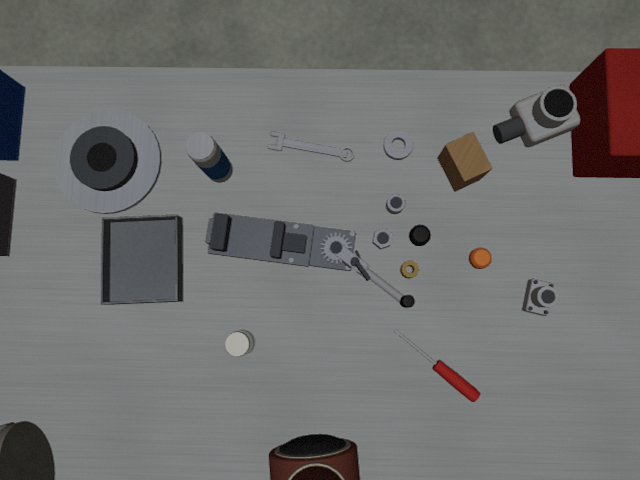

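View pics/side0.png

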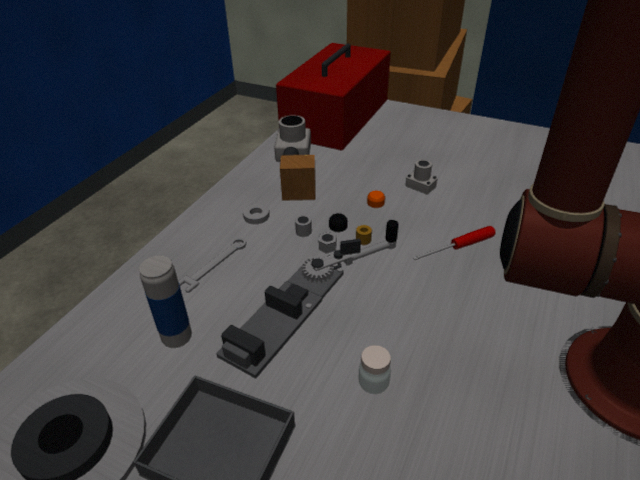

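Four old parts are there: nut (383,240), black cap (420,233), bush (410,269) and piston (396,204). The other possible mix-ups:
- **Cap:** the orange look-alike at (480,256) must be left alone.
- **Housing:** it is the small block with a boss at (540,295). The big camera-like thing at (540,105) is scenery.
- **Other round things:** the bearing is at (398,145) and the jar at (237,343).

The handle stands near -0.56 rad with its knob at (405,302). The first move turns the tool so that its y axis points along world x, then approaches the bush.

Request:
{"method": "arm_command", "body": {"plan": [[[0,0,0,-7.1,0,0,0.0854],[0,0,0,-7.1,0,0,0.0854],[0,0,0,-7.1,0,0,0.0854],[0,0,0,-7.1,0,0,0.0854],[0,0,0,-7.1,0,0,0.0854],[0,0,0,-7.1,0,0,0.0854],[0,0,0,-7.1,0,0,0.0854],[0,0,0,-7.1,0,0,0.0854],[0,0,0,-7.1,0,0,0.0854],[0,0,0,-7.1,0,0,0.0854],[0,0,0,-6.3,0,0,0.0854],[0,0.026,-0.031,0,0,0,0.0854],[0,0.026,-0.031,0,0,0,0.0854],[0,0.026,-0.031,0,0,0,0.0854],[0,0.026,-0.031,0,0,0,0.0854],[0,0.026,-0.031,0,0,0,0.0854],[0,0.026,-0.031,0,0,0,0.0854],[0,0.026,-0.031,0,0,0,0.0854]]], "squeeze": 40}}

```text
t: 2.6
tool_pos: [0.3152, -0.3861, 0.23]
tool_rot: [1.197, 1.215, -1.2]
contact_force: [1.4, -1.0, 0.4]
opening: 0.0853
```

Request:
{"method": "arm_command", "body": {"plan": [[[0,0.026,-0.029,0,0,0,0.06],[0,0.026,-0.029,0,0,0,0.06],[0,0.026,-0.029,0,0,0,0.06],[0,0.026,-0.029,0,0,0,0.06],[0,0.026,-0.029,0,0,0,0.06],[0,0.026,-0.029,0,0,0,0.06],[0,0.026,-0.029,0,0,0,0.06],[0,0.026,-0.029,0,0,0,0.06],[0,0,0,0,0,0,0.06]]]}}

```text
t: 3.35
tool_pos: [0.5309, -0.1323, 0.2324]
tool_rot: [1.195, 1.209, -1.192]
contact_force: [-0.5, 0.4, -0.5]
opening: 0.06
```

```bash
cat >> h.py <<'E'
def go(p,z=None):
    o=ctrl.get_obs(); Rm=R.from_rotvec(o['tool_rot']).as_matrix(); d=np.r_[p[:2],o['tool_pos'][2] if z is None else z]-o['tool_pos']
    y=Rm[:,1]; print('t',round(o['t'],2),'tcp',o['tool_pos'].round(4),'yaw_y',np.degrees(np.arctan2(y[1],y[0])).round(1),'tilt',np.degrees(np.arccos(-Rm[2,0])).round(2),'shift',(Rm.T@d).round(4),'open',round(o['opening'],4),'F',np.round(o['contact_force'],1))
E
python3 - <<'E'
from h import *
go([.5265,-.1515])
im,M=snap('wrist','w1')
print(M.round(3).tolist())
for t in 'clamp handle_knob switch_tip nut_mid cap_mid bush_mid piston_mid'.split(): mk('wrist',M,t)
E
```

```text
t 3.35 tcp [ 0.5309 -0.1323  0.2324] yaw_y 1.1 tilt 0.54 shift [ 0.0001 -0.0048  0.0191] open 0.06 F [-0.5  0.4 -0.5]
[[1.0, 0.016, 0.014, 0.528], [0.02, -0.956, -0.291, -0.058], [0.009, 0.291, -0.957, 0.375], [0.0, 0.0, 0.0, 1.0]]
wrist clamp 0.6 [0.5668 0.0011 0.0019] [364  45]
wrist handle_knob 0.56 [ 0.4664 -0.1377  0.0544] [243 214]
wrist switch_tip 0.97 [ 0.5087 -0.0605  0.0568] [293 119]
wrist switch_tip 0.67 [ 0.5858 -0.097   0.0123] [381 162]
wrist nut_mid 0.92 [ 0.5855 -0.0968  0.0103] [380 161]
wrist cap_mid 0.85 [ 0.5485 -0.2885  0.0144] [334 346]
wrist cap_mid 0.78 [ 0.5921 -0.1703  0.0126] [383 239]
wrist bush_mid 0.89 [ 0.5253 -0.1489  0.0141] [314 216]
wrist bush_mid 0.34 [ 0.5906 -0.1704  0.0132] [381 239]
wrist piston_mid 0.93 [ 0.6517 -0.1211  0.0201] [453 191]
```

View pics/w1.png

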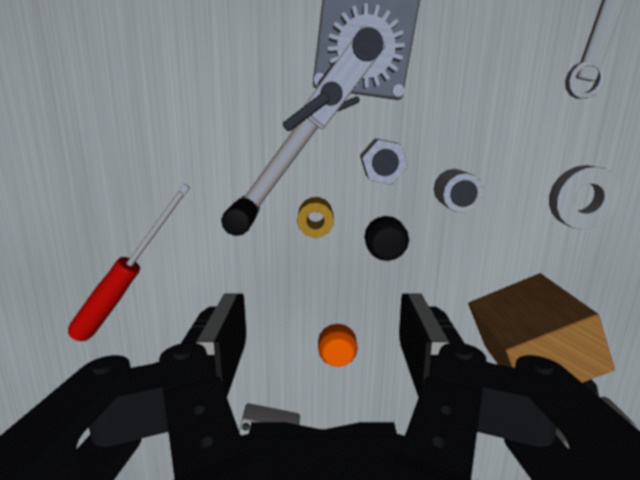

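The wrist view shows the bush at (315,217), nut (383,160), black cap (386,238), piston (460,192) and the orange look-alike at (338,345). These agree with the other cameras. Next is the bush.

Request:
{"method": "arm_command", "body": {"plan": [[[0.03,-0.0045,0.018,-1.1,0,0,0.05],[0.04,0,0,0,0,0,0.05],[0.04,0,0,0,0,0,0.05],[0.04,0,0,0,0,0,0.05],[0.04,0,0,0,0,0,0.05],[0.025,0,0,0,0,0,0.05],[0.009,0,0,0,0,0,0.05],[0,0,0,0,0,0,0.02],[0,0,0,0,0,0,0.02],[0,0,0,0,0,0,0.02],[0,0,0,0,0,0,0.02],[-0.03,0,0,0,0,0,0.02],[-0.04,0,0,0,0,0,0.02],[-0.04,0,0,0,0,0,0.02],[-0.02,0,0,0,0,0,0.02]]]}}

```text
t: 5.0
tool_pos: [0.5238, -0.1687, 0.147]
tool_rot: [1.197, 1.188, -1.189]
contact_force: [1.9, -0.0, 1.3]
opening: 0.0198
```

Run:
```python
from h import *
go([.499,.342],.13)
```

```text
t 5.0 tcp [ 0.5238 -0.1687  0.147 ] yaw_y 0.9 tilt 1.58 shift [ 0.0083 -0.0175 -0.5112] open 0.0198 F [ 1.9 -0.   1.3]
```

```bash
cat >> h.py <<'E'
def go(p,z=None,yaw=0):
    o=ctrl.get_obs(); Rm=R.from_rotvec(o['tool_rot']).as_matrix(); d=np.r_[p[:2],o['tool_pos'][2] if z is None else z]-o['tool_pos']
    a=np.radians(yaw); y=np.array([np.cos(a),np.sin(a),0]); x=np.array([0,0,-1.]); Rt=np.c_[x,y,np.cross(x,y)]
    print('t',round(o['t'],2),'tcp',o['tool_pos'].round(4),'turn',np.degrees(R.from_matrix(Rm.T@Rt).as_rotvec()).round(1),'shift',(Rm.T@d).round(4),'shift after turn',(Rt.T@d).round(4),'open',round(o['opening'],4),'F',np.round(o['contact_force'],1))
E
python3 - <<'E'
from h import *
im,M=snap('wrist')
im2,M2=snap('top')
mk('wrist',M,'bush_mid');mk('top',M2,'bush_mid')
go([.526,-.15],.008)
E
```

```text
wrist bush_mid 0.8 [ 0.5229 -0.1449  0.0147] [317 189]
top bush_mid 0.49 [ 0.5251 -0.1503  0.0173] [409 270]
t 5.2 tcp [ 0.5223 -0.1681  0.1422] turn [ 0.9  0.8 -1. ] shift [ 0.134   0.0016 -0.0199] shift after turn [ 0.1342  0.0037 -0.0181] open 0.0203 F [0.2 0.1 0.2]
```

Request:
{"method": "arm_command", "body": {"plan": [[[0,0,0,0.9,0.8,-1.0,0.05],[0.03,0.0035,-0.018,0,0,0,0.05],[0.04,0,0,0,0,0,0.05],[0.01,0,0,0,0,0,0.05],[0,0,0,0,0,0,0.05],[0,0,0,0,0,0,0.05]]]}}

```text
t: 5.7
tool_pos: [0.5242, -0.1488, 0.0573]
tool_rot: [1.213, 1.216, -1.217]
contact_force: [-0.3, 0.5, -0.1]
opening: 0.0497
```

Run:
```python
from h import *
go([.525,-.149],.007)
```

```text
t 5.7 tcp [ 0.5242 -0.1488  0.0573] turn [-0.3 -0.3  0.4] shift [0.0503 0.0012 0.0005] shift after turn [0.0503 0.0008 0.0002] open 0.0497 F [-0.3  0.5 -0.1]
```

Request:
{"method": "arm_command", "body": {"plan": [[[0.02,0.001,0,0,0,0,0.05],[0.02,0,0,0,0,0,0.05],[0.009,0,0,0,0,0,0.05],[0,0,0,0,0,0,0.05],[0,0,0,0,0,0,0.02],[0,0,0,0,0,0,0.02],[0,0,0,0,0,0,0.02],[0,0,0,0,0,0,0.02],[-0.02,0,0,0,0,0,0.02],[-0.03,0,0,0,0,0,0.02],[-0.03,0,0,0,0,0,0.02],[-0.03,0,0,0,0,0,0.02],[-0.02,0,0,0,0,0,0.02],[0,0,0,0,0,0,0.02]]], "squeeze": 50}}

```text
t: 6.87
tool_pos: [0.5291, -0.152, 0.1532]
tool_rot: [1.217, 1.206, -1.214]
contact_force: [0.1, -0.3, -1.1]
opening: 0.0312
```

Run:
```python
from h import *
go([.499,.342],.13)
```

```text
t 6.87 tcp [ 0.5291 -0.152   0.1532] turn [-0.5 -0.1 -0. ] shift [ 0.024  -0.0343 -0.4937] shift after turn [ 0.0232 -0.0301 -0.494 ] open 0.0312 F [ 0.1 -0.3 -1.1]
```

Request:
{"method": "arm_command", "body": {"plan": [[[0,0,-0.02,-0.5,0,0,0.02],[0,-0.003,-0.038,0,0,0,0.02],[0,-0.003,-0.038,0,0,0,0.02],[0,-0.003,-0.038,0,0,0,0.02],[0,-0.003,-0.038,0,0,0,0.02],[0,-0.003,-0.038,0,0,0,0.02],[0,-0.003,-0.038,0,0,0,0.02],[0,-0.003,-0.038,0,0,0,0.02],[0,-0.003,-0.038,0,0,0,0.02],[0,-0.003,-0.038,0,0,0,0.02],[0,-0.003,-0.038,0,0,0,0.02],[0,0,-0.038,0,0,0,0.02],[0,0,-0.03,0,0,0,0.02],[0,0,-0.015,0,0,0,0.02],[0,0,0,0,0,0,0.02],[0,0,0,0,0,0,0.02]]]}}

```text
t: 8.2
tool_pos: [0.4908, 0.3503, 0.1353]
tool_rot: [1.203, 1.21, -1.221]
contact_force: [-0.2, -0.4, -0.5]
opening: 0.0309
```

Run:
```python
from h import *
im,M=snap('top','t2'); im,M2=snap('wrist')
mk('top',M,'tray');mk('wrist',M2,'tray');mk('wrist',M2,'bush_mid')
m=cut_out('top','tray')[0]['mask'].astype('uint8')
r=cv2.minAreaRect(cv2.findNonZero(m)); print(r)
for q in cv2.boxPoints(r): print(ray('top',M,*q,0.02)[:2].round(3))
go([.499,.342],.015)
```

```text
top tray 0.6 [ 0.5316  0.3799 -0.0027] [145 262]
top tray 0.59 [ 3.776e-01  1.725e-01 -1.000e-04] [244 342]
wrist bush_mid 0.7 [0.4893 0.3547 0.1313] [319 294]
((143.74609375, 258.9064025878906), (87.29924774169922, 81.67913055419922), 87.61405944824219)
[0.619 0.467]
[0.629 0.303]
[0.455 0.286]
[0.446 0.447]
t 8.5 tcp [0.4921 0.3489 0.137 ] turn [-0.4  0.3  0.4] shift [0.1219 0.0078 0.0062] shift after turn [0.122  0.0069 0.0069] open 0.0313 F [ 0.7 -0.7 -1.1]
```

Request:
{"method": "arm_command", "body": {"plan": [[[0.02,0.006,0.005,0,0,0,0.02],[0.035,0,0,0,0,0,0.02],[0.035,0,0,0,0,0,0.02],[0.02,0,0,0,0,0,0.02],[0.008,0,0,0,0,0,0.02],[0,0,0,0,0,0,0.02],[0,0,0,0,0,0,0.05],[0,0,0,0,0,0,0.05],[0,0,0,0,0,0,0.05],[-0.02,0,0,0,0,0,0.05],[-0.035,0,0,0,0,0,0.05],[-0.035,0,0,0,0,0,0.05],[-0.03,0,0,0,0,0,0.056],[-0.01,0,0,0,0,0,0.056],[0,0,0,0,0,0,0.056]]]}}

```text
t: 9.75
tool_pos: [0.5076, 0.3417, 0.1694]
tool_rot: [1.236, 1.194, -1.202]
contact_force: [0.7, 0.3, -0.1]
opening: 0.0563
```

Run:
```python
from h import *
im2,M2=snap('wrist'); im,M=snap('top')
mk('wrist',M2,'bush_mid')
for t in 'bush nut cap piston'.split(): mk('top',M,t+'_mid')
go([.587,-.097],.10)
```

```text
wrist bush_mid 0.81 [0.5025 0.3459 0.0177] [311 214]
top bush_mid 0.6 [0.5008 0.3449 0.0174] [158 277]
top nut_mid 0.56 [ 0.5883 -0.0989  0.0156] [383 238]
top cap_mid 0.82 [ 0.599  -0.1684  0.0165] [418 233]
top cap_mid 0.57 [ 0.5551 -0.2853  0.0127] [477 256]
top piston_mid 0.53 [ 0.6581 -0.1237  0.0123] [396 204]
t 10.1 tcp [0.5043 0.3399 0.1614] turn [-0.9 -0.1 -0.5] shift [0.061  0.0891 0.4357] shift after turn [0.0614 0.0827 0.4369] open 0.0559 F [0.5 0.1 0.8]
```

Request:
{"method": "arm_command", "body": {"plan": [[[0,0,0.02,-0.9,0,-0.5,0.056],[0,0.008,0.037,0,0,0,0.056],[0,0.008,0.037,0,0,0,0.056],[0,0.008,0.037,0,0,0,0.056],[0,0.008,0.037,0,0,0,0.056],[0,0.008,0.037,0,0,0,0.056],[0,0.008,0.037,0,0,0,0.056],[0,0.008,0.037,0,0,0,0.056],[0,0.008,0.037,0,0,0,0.056],[0,0.008,0.037,0,0,0,0.056],[0,0.008,0.037,0,0,0,0.056],[0,0,0.025,0,0,0,0.056],[0.02,0,0.01,0,0,0,0.056],[0.03,0,0,0,0,0,0.056],[0.02,0,0,0,0,0,0.056],[0,0,0,0,0,0,0.056],[0,0,0,0,0,0,0.056]]]}}

```text
t: 11.52
tool_pos: [0.5748, -0.1063, 0.0623]
tool_rot: [1.193, 1.239, -1.233]
contact_force: [0.4, 0.3, 0.5]
opening: 0.0561
```

Run:
```python
from h import *
im2,M2=snap('wrist')
mk('wrist',M2,'nut_mid')
go([.5875,-.0975],.007)
```

```text
wrist nut_mid 0.77 [ 0.585  -0.0954  0.012 ] [346 245]
t 11.62 tcp [ 0.5752 -0.1061  0.0633] turn [ 0.2 -0.2  2. ] shift [ 0.0559  0.0143 -0.0084] shift after turn [ 0.0563  0.0123 -0.0086] open 0.0559 F [-0.1  0.1 -0.8]
```

Request:
{"method": "arm_command", "body": {"plan": [[[0,0,0,0.2,-0.2,2.0,0.056],[0.01,0.011,-0.009,0,0,0,0.056],[0.02,0,0,0,0,0,0.056],[0.02,0,0,0,0,0,0.056],[0.005,0,0,0,0,0,0.056],[0,0,0,0,0,0,0.056],[0,0,0,0,0,0,0.02],[0,0,0,0,0,0,0.02],[0,0,0,0,0,0,0.02],[0,0,0,0,0,0,0.02],[-0.02,0,0,0,0,0,0.02],[-0.03,0,0,0,0,0,0.02],[-0.03,0,0,0,0,0,0.02],[-0.03,0,0,0,0,0,0.02],[-0.02,0,0,0,0,0,0.02],[0,0,0,0,0,0,0.02]]]}}

```text
t: 12.95
tool_pos: [0.5958, -0.0941, 0.1641]
tool_rot: [1.208, 1.188, -1.189]
contact_force: [1.1, 1.0, 0.1]
opening: 0.0202
```

Run:
```python
from h import *
go([.5675,.341],.13)
```

```text
t 12.95 tcp [ 0.5958 -0.0941  0.1641] turn [ 0.5  0.5 -1.4] shift [ 0.0294 -0.0256 -0.4356] shift after turn [ 0.0341 -0.0283 -0.4351] open 0.0202 F [1.1 1.  0.1]
```

Run:
```python
from h import *
im2,M2=snap('wrist','w3')
for t in ['nut_mid','cap_mid','piston_mid']: mk('wrist',M2,t)
im,M=snap('top'); mk('top',M,'nut_mid')
go([.5875,-.0975],.05)
```

```text
wrist nut_mid 0.79 [ 0.5863 -0.0988  0.0119] [305 221]
wrist nut_mid 0.41 [ 0.7815 -0.1247 -0.0008] [538 248]
wrist cap_mid 0.71 [ 0.5902 -0.1741  0.016 ] [310 311]
wrist cap_mid 0.17 [ 0.7712  0.0473 -0.0015] [565  18]
wrist piston_mid 0.59 [ 0.6524 -0.1223  0.0187] [389 253]
top nut_mid 0.56 [ 0.5888 -0.0974  0.0146] [382 237]
top nut_mid 0.34 [ 0.7801 -0.1234  0.0016] [395 146]
t 13.25 tcp [ 0.5917 -0.0932  0.1555] turn [ 0.5  0.3 -0.7] shift [ 0.1055 -0.0055  0.0037] shift after turn [ 0.1055 -0.0042  0.0043] open 0.0198 F [ 0.3 -0.5 -0.1]
```

View pics/w3.png

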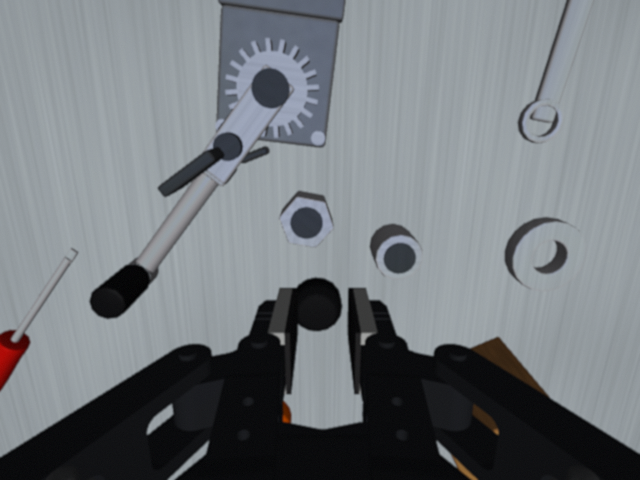

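The nut is still at (305,222), untouched, so the fingers probably closed too high. I'll go down, check the height, then close.

Request:
{"method": "arm_command", "body": {"plan": [[[0,0,0,0.5,0.3,-0.7,0.056],[0.03,-0.004,0.004,0,0,0,0.056],[0.04,0,0,0,0,0,0.056],[0.035,0,0,0,0,0,0.056],[0.02,0,0,0,0,0,0.056],[0.015,0,0,0,0,0,0.056],[0,0,0,0,0,0,0.056],[0,0,0,0,0,0,0.056]]]}}

```text
t: 13.92
tool_pos: [0.583, -0.0963, 0.0021]
tool_rot: [1.209, 1.221, -1.221]
contact_force: [-0.1, 0.1, 0.2]
opening: 0.056
```

Run:
```python
from h import *
go([.5875,-.0975],.006)
```

```text
t 13.92 tcp [ 0.583  -0.0963  0.0021] turn [-0.3 -0.3  0.8] shift [-0.004   0.0044  0.0012] shift after turn [-0.0039  0.0045  0.0012] open 0.056 F [-0.1  0.1  0.2]
```

Request:
{"method": "arm_command", "body": {"plan": [[[-0.003,0.004,0.001,-0.3,-0.3,0.8,0.056],[0,0,0,0,0,0,0.02],[0,0,0,0,0,0,0.02],[0,0,0,0,0,0,0.02],[0,0,0,0,0,0,0.02],[0,0,0,0,0,0,0.02],[-0.01,0,0,0,0,0,0.02],[-0.015,0,0,0,0,0,0.02]]]}}

```text
t: 14.58
tool_pos: [0.5879, -0.0974, 0.0332]
tool_rot: [1.208, 1.208, -1.208]
contact_force: [-0.6, 0.2, -0.7]
opening: 0.0386
```

Request:
{"method": "arm_command", "body": {"plan": [[[-0.03,0,0,0,0,0,0.02],[-0.035,0,0,0,0,0,0.02],[-0.025,0,-0.015,0,0,0,0.02],[0,-0.001,-0.036,0,0,0,0.02],[0,-0.001,-0.036,0,0,0,0.02],[0,-0.001,-0.036,0,0,0,0.02],[0,-0.001,-0.036,0,0,0,0.02],[0,-0.001,-0.036,0,0,0,0.02],[0,-0.001,-0.036,0,0,0,0.02],[0,-0.001,-0.036,0,0,0,0.02],[0,-0.001,-0.036,0,0,0,0.02],[0,-0.001,-0.036,0,0,0,0.02],[0,-0.001,-0.036,0,0,0,0.02],[0,0,-0.03,0,0,0,0.02],[0,0,-0.015,0,0,0,0.02],[0,0,0,0,0,0,0.02],[0,0,0,0,0,0,0.02]]]}}

```text
t: 16.0
tool_pos: [0.5828, 0.3411, 0.1504]
tool_rot: [1.225, 1.186, -1.192]
contact_force: [0.2, -0.6, -1.1]
opening: 0.0382
```

Run:
```python
from h import *
go([.5675,.343],.015)
```

```text
t 16.0 tcp [0.5828 0.3411 0.1504] turn [-0.2  0.  -1.6] shift [ 0.1349 -0.0191 -0.0019] shift after turn [ 0.1354 -0.0153 -0.0019] open 0.0382 F [ 0.2 -0.6 -1.1]
```

Request:
{"method": "arm_command", "body": {"plan": [[[0,-0.014,-0.002,-0.2,0,-1.6,0.02],[0.03,0,0,0,0,0,0.02],[0.04,0,0,0,0,0,0.02],[0.03,0,0,0,0,0,0.02],[0.015,0,0,0,0,0,0.02],[0.005,0,0,0,0,0,0.02],[0,0,0,0,0,0,0.02],[0,0,0,0,0,0,0.052],[0,0,0,0,0,0,0.052],[0,0,0,0,0,0,0.052],[-0.02,0,0,0,0,0,0.052],[-0.035,0,0,0,0,0,0.052],[-0.035,0,0,0,0,0,0.056],[-0.02,0,0,0,0,0,0.056],[-0.01,0,0,0,0,0,0.056],[0,0,0,0,0,0,0.056]]]}}

```text
t: 17.33
tool_pos: [0.5747, 0.3367, 0.1722]
tool_rot: [1.23, 1.199, -1.202]
contact_force: [0.3, 0.5, 0.4]
opening: 0.0558
```

Run:
```python
from h import *
im2,M2=snap('wrist'); im,M=snap('top')
mk('wrist',M2,'bush_mid');mk('wrist',M2,'nut_mid')
for t in 'cap piston'.split(): mk('top',M,t+'_mid')
go([.657,-.124],.15)
```

```text
wrist bush_mid 0.91 [0.5034 0.3439 0.0142] [228 210]
wrist nut_mid 0.98 [0.5674 0.3369 0.0172] [310 218]
top cap_mid 0.77 [ 0.5542 -0.2884  0.0144] [479 257]
top piston_mid 0.88 [ 0.6569 -0.1208  0.0123] [394 204]
t 17.63 tcp [0.5711 0.335  0.1639] turn [-0.6 -0.1 -0.2] shift [0.013  0.0909 0.4581] shift after turn [0.0139 0.0859 0.459 ] open 0.0561 F [-0.  -0.1 -0.8]
```

Request:
{"method": "arm_command", "body": {"plan": [[[0,0,0.02,-0.6,0,0,0.056],[0,0.008,0.037,0,0,0,0.056],[0,0.008,0.037,0,0,0,0.056],[0,0.008,0.037,0,0,0,0.056],[0,0.008,0.037,0,0,0,0.056],[0,0.008,0.037,0,0,0,0.056],[0,0.008,0.037,0,0,0,0.056],[0,0.008,0.037,0,0,0,0.056],[0,0.008,0.037,0,0,0,0.056],[0,0.008,0.037,0,0,0,0.056],[0,0.008,0.037,0,0,0,0.056],[0,0.004,0.035,0,0,0,0.056],[0.02,0,0.015,0,0,0,0.056],[0.03,0,0,0,0,0,0.056],[0.02,0,0,0,0,0,0.056],[0,0,0,0,0,0,0.056],[0,0,0,0,0,0,0.056]]]}}

```text
t: 19.05
tool_pos: [0.6416, -0.1263, 0.057]
tool_rot: [1.19, 1.245, -1.237]
contact_force: [0.7, -0.3, 1.1]
opening: 0.0562
```

Run:
```python
from h import *
im2,M2=snap('wrist'); mk('wrist',M2,'piston_mid'); mk('wrist',M2,'cap_mid')
go([.655,-.122],.006)
```

```text
wrist piston_mid 0.87 [ 0.6552 -0.1208  0.0182] [353 263]
wrist cap_mid 0.95 [ 0.5912 -0.1709  0.0137] [233 345]
t 19.2 tcp [ 0.643  -0.1259  0.0594] turn [ 0.2 -0.2  2.2] shift [ 0.0529  0.0141 -0.0037] shift after turn [ 0.0534  0.012  -0.0039] open 0.0559 F [ 0.4 -0.5 -0. ]
```

Request:
{"method": "arm_command", "body": {"plan": [[[0,0,0,0.2,-0.2,2.2,0.056],[0,0.012,-0.004,0,0,0,0.056],[0,0,0,0,0,0,0.056],[0.02,0,0,0,0,0,0.056],[0.02,0,0,0,0,0,0.056],[0.01,0,0,0,0,0,0.056],[0,0,0,0,0,0,0.056],[0,0,0,0,0,0,0.056]]]}}

```text
t: 19.87
tool_pos: [0.6641, -0.1209, 0.0225]
tool_rot: [1.21, 1.191, -1.193]
contact_force: [0.9, -0.1, 0.3]
opening: 0.0558
```

Request:
{"method": "arm_command", "body": {"plan": [[[0,-0.007,0,0,0,-0.5,0.056],[0.01,0,0,0,0,0,0.056],[0.004,0,0,0,0,0,0.056],[0,0,0,0,0,0,0.056],[0,0,0,0,0,0,0.056]]]}}

```text
t: 20.28
tool_pos: [0.6586, -0.1217, 0.0114]
tool_rot: [1.206, 1.193, -1.197]
contact_force: [0.2, 0.2, -0.3]
opening: 0.0557
```

Request:
{"method": "arm_command", "body": {"plan": [[[0.004,-0.003,0,0,0,0,0.056],[0,0,0,0,0,0,0.02],[0,0,0,0,0,0,0.02],[0,0,0,0,0,0,0.02],[0,0,0,0,0,0,0.02],[0,0,0,0,0,0,0.02],[-0.02,0,0,0,0,0,0.02],[-0.035,0,0,0,0,0,0.02],[-0.03,0,0,0,0,0,0.02],[-0.02,0,0,0,0,0,0.02],[0,0,0,0,0,0,0.02]]]}}

```text
t: 21.2
tool_pos: [0.6502, -0.1199, 0.1105]
tool_rot: [1.204, 1.203, -1.203]
contact_force: [1.0, -0.7, 0.0]
opening: 0.0345
```

Run:
```python
from h import *
go([.5675,.413],.14)
```

```text
t 21.2 tcp [ 0.6502 -0.1199  0.1105] turn [ 0.3  0.3 -0.3] shift [-0.033  -0.0794 -0.5332] shift after turn [-0.0295 -0.0827 -0.5329] open 0.0345 F [ 1.  -0.7  0. ]
```

Request:
{"method": "arm_command", "body": {"plan": [[[-0.03,-0.005,-0.02,0,0,0,0.02],[-0.01,-0.006,-0.037,0,0,0,0.02],[0,-0.006,-0.037,0,0,0,0.02],[0,-0.006,-0.037,0,0,0,0.02],[0,-0.006,-0.037,0,0,0,0.02],[0,-0.006,-0.037,0,0,0,0.02],[0,-0.006,-0.037,0,0,0,0.02],[0,-0.006,-0.037,0,0,0,0.02],[0,-0.006,-0.037,0,0,0,0.02],[0,-0.006,-0.037,0,0,0,0.02],[0,-0.006,-0.037,0,0,0,0.02],[0,-0.006,-0.037,0,0,0,0.02],[0,-0.006,-0.037,0,0,0,0.02],[0,0,-0.03,0,0,0,0.02],[0,0,-0.018,0,0,0,0.02],[0,0,0,0,0,0,0.02],[0,0,0,0,0,0,0.02]]]}}

```text
t: 22.62
tool_pos: [0.5565, 0.4117, 0.1177]
tool_rot: [1.187, 1.214, -1.23]
contact_force: [-0.6, -0.7, -1.3]
opening: 0.0347
```

Run:
```python
from h import *
go([.5675,.413],.016)
```

```text
t 22.62 tcp [0.5565 0.4117 0.1177] turn [0.1 0.9 1.2] shift [ 0.1014  0.0131 -0.0028] shift after turn [ 0.1017  0.011  -0.0013] open 0.0347 F [-0.6 -0.7 -1.3]
```

Request:
{"method": "arm_command", "body": {"plan": [[[0,0.009,-0.001,0,0.5,0.6,0.02],[0.025,0,0,0,0,0,0.02],[0.035,0,0,0,0,0,0.02],[0.022,0,0,0,0,0,0.02],[0.01,0,0,0,0,0,0.02],[0,0,0,0,0,0,0.02],[0,0,0,0,0,0,0.02],[0,0,0,0,0,0,0.052],[0,0,0,0,0,0,0.052],[0,0,0,0,0,0,0.052],[-0.02,0,0,0,0,0,0.052],[-0.035,0,0,0,0,0,0.052],[-0.035,0,0,0,0,0,0.06],[-0.02,0,0,0,0,0,0.06],[-0.01,0,0,0,0,0,0.06],[0,0,0,0,0,0,0.06]]]}}

```text
t: 23.95
tool_pos: [0.5759, 0.4069, 0.1587]
tool_rot: [1.221, 1.2, -1.206]
contact_force: [1.0, 0.1, 0.9]
opening: 0.06
```

Run:
```python
from h import *
im2,M2=snap('wrist'); im,M=snap('top')
for t in 'bush nut piston'.split(): mk('wrist',M2,t+'_mid')
mk('top',M,'cap_mid')
go([.593,-.1705],.15)
```

```text
wrist bush_mid 0.79 [0.5014 0.3471 0.0181] [226 296]
wrist nut_mid 0.95 [0.5654 0.3362 0.0174] [308 308]
wrist piston_mid 0.91 [0.5669 0.406  0.024 ] [308 225]
top cap_mid 0.57 [ 0.5989 -0.1687  0.0121] [418 233]
top cap_mid 0.55 [ 0.5525 -0.2897  0.0135] [480 257]
t 24.25 tcp [0.5726 0.4048 0.1502] turn [-0.4  0.2  0.1] shift [0.0023 0.0248 0.5752] shift after turn [2.000e-04 2.040e-02 5.753e-01] open 0.0604 F [ 0.5 -0.2 -0.6]
```

Request:
{"method": "arm_command", "body": {"plan": [[[0,0,0.02,-0.4,0,0,0.06],[0,0.003,0.038,0,0,0,0.06],[0,0.003,0.038,0,0,0,0.06],[0,0.003,0.038,0,0,0,0.06],[0,0.003,0.038,0,0,0,0.06],[0,0.003,0.038,0,0,0,0.06],[0,0.003,0.038,0,0,0,0.06],[0,0.003,0.038,0,0,0,0.06],[0,0.003,0.038,0,0,0,0.06],[0,0.003,0.038,0,0,0,0.06],[0,0.003,0.038,0,0,0,0.06],[0,0.001,0.038,0,0,0,0.06],[0,0.001,0.038,0,0,0,0.06],[0,0.001,0.038,0,0,0,0.06],[0,0,0.03,0,0,0,0.06],[0.02,0,0.012,0,0,0,0.06],[0.03,0,0,0,0,0,0.06],[0.02,0,0,0,0,0,0.06],[0,0,0,0,0,0,0.06],[0,0,0,0,0,0,0.06]]]}}

```text
t: 25.92
tool_pos: [0.5859, -0.1784, 0.0444]
tool_rot: [1.181, 1.246, -1.248]
contact_force: [0.1, -0.3, -0.1]
opening: 0.0603
```

Run:
```python
from h import *
im2,M2=snap('wrist'); mk('wrist',M2,'cap_mid')
go([.5925,-.17],.006)
```

```text
wrist cap_mid 0.68 [ 0.5929 -0.1695  0.0156] [340 263]
t 26.02 tcp [ 0.5863 -0.1781  0.0453] turn [0.1 0.2 2.9] shift [ 0.039   0.0082 -0.0082] shift after turn [ 0.0393  0.0062 -0.0081] open 0.0598 F [-0.  -0.2  0.4]
```

Request:
{"method": "arm_command", "body": {"plan": [[[0,0.004,-0.008,0,0,1.6,0.06],[0,0,0,0,0,0,0.06],[0.02,0,0,0,0,0,0.06],[0.014,0,0,0,0,0,0.06],[0.004,0,0,0,0,0,0.06],[0,0,0,0,0,0,0.06],[0,0,0,0,0,0,0.06]]]}}

```text
t: 26.6
tool_pos: [0.5959, -0.1706, 0.0148]
tool_rot: [1.193, 1.214, -1.217]
contact_force: [-0.6, -0.1, -0.6]
opening: 0.0601
```

Request:
{"method": "arm_command", "body": {"plan": [[[0.007,-0.003,0,0,0,0,0.06],[0.003,0,0,0,0,0,0.06],[0,0,0,0,0,0,0.02],[0,0,0,0,0,0,0.02],[0,0,0,0,0,0,0.02],[0,0,0,0,0,0,0.02],[0,0,0,0,0,0,0.02],[-0.02,0,0,0,0,0,0.02],[-0.035,0,0,0,0,0,0.02],[-0.035,0,0,0,0,0,0.02],[-0.03,0,0,0,0,0,0.02],[0,0,0,0,0,0,0.02]]]}}

```text
t: 27.6
tool_pos: [0.592, -0.1692, 0.1268]
tool_rot: [1.192, 1.22, -1.22]
contact_force: [1.9, -0.1, -0.3]
opening: 0.0395
```

Run:
```python
from h import *
go([.496,.411],.13)
```

```text
t 27.6 tcp [ 0.592  -0.1692  0.1268] turn [0.3 0.4 1. ] shift [-0.0053 -0.0925 -0.5808] shift after turn [-0.0032 -0.096  -0.5802] open 0.0395 F [ 1.9 -0.1 -0.3]
```

Request:
{"method": "arm_command", "body": {"plan": [[[-0.01,-0.004,-0.02,0,0,0.5,0.02],[0,-0.006,-0.038,0,0,0,0.02],[0,-0.006,-0.038,0,0,0,0.02],[0,-0.006,-0.038,0,0,0,0.02],[0,-0.006,-0.038,0,0,0,0.02],[0,-0.006,-0.038,0,0,0,0.02],[0,-0.006,-0.038,0,0,0,0.02],[0,-0.006,-0.038,0,0,0,0.02],[0,-0.006,-0.038,0,0,0,0.02],[0,-0.006,-0.038,0,0,0,0.02],[0,-0.006,-0.038,0,0,0,0.02],[0,-0.006,-0.038,0,0,0,0.02],[0,-0.006,-0.038,0,0,0,0.02],[0,-0.006,-0.038,0,0,0,0.02],[0,0,-0.03,0,0,0,0.02],[0,0,-0.014,0,0,0,0.02],[0,0,0,0,0,0,0.02],[0,0,0,0,0,0,0.02]]]}}

```text
t: 29.1
tool_pos: [0.5015, 0.4105, 0.1251]
tool_rot: [1.195, 1.205, -1.219]
contact_force: [-0.4, -0.2, 0.3]
opening: 0.0391
```

Run:
```python
from h import *
go([.497,.411],.015)
```

```text
t 29.1 tcp [0.5015 0.4105 0.1251] turn [0.1 0.8 0.4] shift [ 0.1101 -0.0038 -0.002 ] shift after turn [ 0.1101 -0.0045 -0.0005] open 0.0391 F [-0.4 -0.2  0.3]
```

Request:
{"method": "arm_command", "body": {"plan": [[[0,-0.002,0,0,0.4,0.2,0.02],[0.03,0,0,0,0,0,0.02],[0.04,0,0,0,0,0,0.02],[0.026,0,0,0,0,0,0.02],[0.01,0,0,0,0,0,0.02],[0,0,0,0,0,0,0.02],[0,0,0,0,0,0,0.02],[0,0,0,0,0,0,0.052],[0,0,0,0,0,0,0.052],[0,0,0,0,0,0,0.052],[-0.02,0,0,0,0,0,0.052],[-0.035,0,0,0,0,0,0.052],[-0.035,0,0,0,0,0,0.06],[-0.02,0,0,0,0,0,0.06],[-0.01,0,0,0,0,0,0.06],[0,0,0,0,0,0,0.06]]]}}

```text
t: 30.43
tool_pos: [0.5079, 0.4032, 0.1569]
tool_rot: [1.228, 1.195, -1.202]
contact_force: [0.4, 0.2, 0.6]
opening: 0.0599
```

Run:
```python
from h import *
im2,M2=snap('wrist','w4'); im,M=snap('top','t4')
for t in 'bush nut piston cap'.split(): mk('wrist',M2,t+'_mid')
mk('top',M,'housing_mid'); mk('top',M,'switch_tip',n=1); mk('top',M,'handle_knob')
for cam,mm in (('top',M),):
  for th in('clamp','housing','jaw'):
    m=cut_out(cam,th)[0]['mask'].astype('uint8'); r=cv2.minAreaRect(cv2.findNonZero(m)); print(th,r)
c=im[270:320,515:565][:,:,::-1]; d=im[200:320,190:430][:,:,::-1]
cv2.imwrite('pics/c4.png',np.vstack([np.pad(cv2.resize(c,(400,400),interpolation=3),((0,0),(0,320),(0,0))),cv2.resize(d,(720,360),interpolation=3)])[:760])
go([.479,-.401],.15)
```

```text
wrist bush_mid 0.95 [0.5    0.3452 0.0149] [310 293]
wrist nut_mid 0.97 [0.5638 0.3387 0.0179] [391 301]
wrist nut_mid 0.24 [0.5061 0.3459 0.0176] [317 293]
wrist piston_mid 0.82 [0.5691 0.404  0.0224] [403 222]
wrist cap_mid 0.85 [0.5035 0.3959 0.0191] [313 233]
top housing_mid 0.58 [ 0.4795 -0.3962  0.0332] [539 295]
top switch_tip 0.72 [ 0.5092 -0.0618  0.0542] [365 276]
top handle_knob 0.76 [ 0.4607 -0.1409  0.0512] [406 302]
clamp ((313.6519775390625, 251.49664306640625), (220.48109436035156, 60.52903366088867), 15.984801292419434)
housing ((541.1294555664062, 297.41766357421875), (33.62422180175781, 33.5157585144043), 12.528807640075684)
jaw ((288.4395751953125, 241.2964630126953), (33.541961669921875, 36.60298538208008), 7.431407928466797)
t 31.03 tcp [0.5056 0.4016 0.1511] turn [-0.6  0.  -0.5] shift [ 0.0015 -0.0179  0.8029] shift after turn [ 0.0011 -0.0266  0.8026] open 0.0601 F [-0.2  0.   0.8]
```

View pics/c4.png

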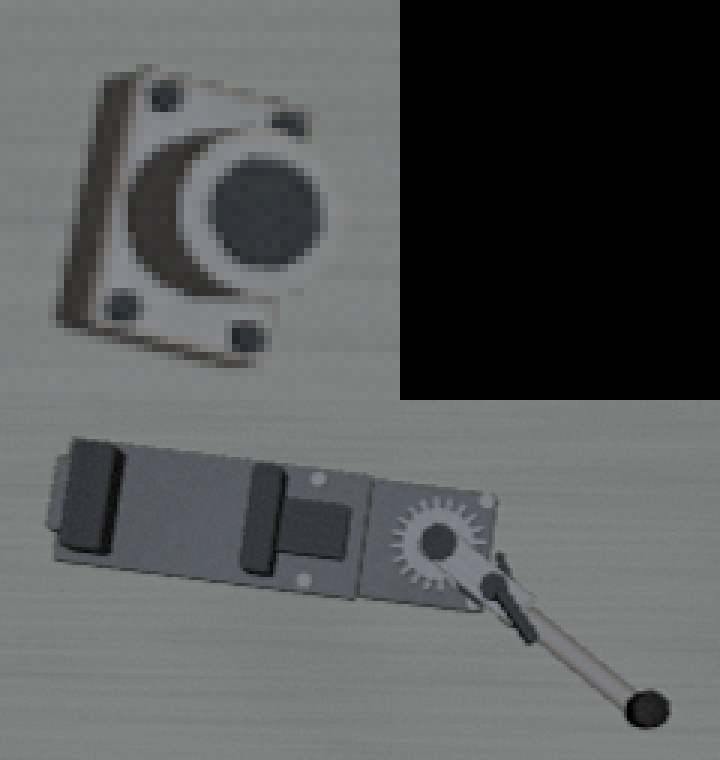

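All four parts are in the tray. In the top crop the fin points away from the handle's centre line, which is the opening side. Next I'll push the switch over with the fingers shut.

Request:
{"method": "arm_command", "body": {"plan": [[[0,0,0.02,-0.6,0,0,0],[0,-0.001,0.037,0,0,0,0],[0,-0.001,0.037,0,0,0,0],[0,-0.001,0.037,0,0,0,0],[0,-0.001,0.037,0,0,0,0],[0,-0.001,0.037,0,0,0,0],[0,-0.001,0.037,0,0,0,0],[0,-0.001,0.037,0,0,0,0],[0,-0.001,0.037,0,0,0,0],[0,-0.001,0.037,0,0,0,0],[0,-0.001,0.037,0,0,0,0],[0,0,0.03,0,0,0,0],[0,0,0.015,0,0,0,0],[0,0,0,6.6,0,0,0],[0,0,0,6.6,0,0,0],[0,0,0,6.6,0,0,0],[0,0,0,6.6,0,0,0],[0,0,0,6.6,0,0,0],[0,0,0,6.6,0,0,0],[0,0,0,0,0,0,0]]]}}

```text
t: 32.7
tool_pos: [0.496, -0.0543, 0.1522]
tool_rot: [1.731, 0.765, -1.703]
contact_force: [-0.2, -0.5, 0.4]
opening: 0.0002
```

Run:
```python
from h import *
im2,M2=snap('wrist'); 
for t in ['switch_tip','handle_knob','clamp','jaw']: mk('wrist',M2,t,n=2)
_,M=snap('top'); r=lambda u,v,z:ray('top',M,u,v,z)[:2].round(4)
print('bed edges',r(215,212.3,.012),r(313.3,225,.012),r(208.3,253.3,.012),r(308.3,266.7,.012))
print('jaw top edges',r(190+120/3,200+50/3,.052),r(190+107/3,200+153/3,.052), r(190+252/3,200+65/3,.051),r(190+242/3,200+172/3,.051))
print('housing TL,BL,TR,BR',r(532.5,278.8,.028),r(526.5,310.5,.028),r(553.5,283.5,.028),r(547.5,314.8,.028))
go([.483,-.0415],.047,-40)
```

```text
wrist switch_tip 0.68 [ 0.5092 -0.0606  0.0571] [342 234]
wrist clamp 0.71 [ 0.5642 -0.0007  0.0016] [341 103]
bed edges [0.6342 0.2398] [0.6118 0.0406] [0.5508 0.2492] [0.5278 0.0486]
jaw top edges [0.6189 0.2008] [0.5518 0.2063] [0.6108 0.1151] [0.5413 0.1192]
housing TL,BL,TR,BR [ 0.5114 -0.3874] [ 0.4503 -0.3742] [ 0.5031 -0.4274] [ 0.4429 -0.414 ]
t 33.0 tcp [ 0.496  -0.0542  0.1522] turn [-1.3 -0.6 -0.8] shift [ 1.049e-01 -1.960e-02  1.000e-04] shift after turn [ 0.1052 -0.0181 -0.0014] open 0.0003 F [ 0.4 -0.5 -0.5]
```

Request:
{"method": "arm_command", "body": {"plan": [[[0,-0.018,0,-1.3,-0.3,-0.4,0],[0,0,0,0,0,0,0],[0.03,0,0,0,0,0,0],[0.04,0,0,0,0,0,0],[0.025,0,0,0,0,0,0],[0.008,0,0,0,0,0,0],[0,0,0,0,0,0,0],[0,0,0,0,0,0,0]]]}}

```text
t: 33.67
tool_pos: [0.4883, -0.0439, 0.05]
tool_rot: [1.709, 0.785, -1.679]
contact_force: [-0.8, 0.3, -0.4]
opening: 0.0
```

Run:
```python
from h import *
go([.512,-.067],.047,-40)
```

```text
t 33.67 tcp [ 0.4883 -0.0439  0.05  ] turn [ 0.4 -0.5 -1. ] shift [0.0036 0.033  0.0027] shift after turn [0.003  0.0331 0.0025] open 0.0 F [-0.8  0.3 -0.4]
```

Now I'll push gently.

Request:
{"method": "arm_command", "body": {"plan": [[[0.002,0.006,0.0005,0,0,-0.5,0],[0,0.006,0.0005,0,0,0,0],[0,0.006,0.0005,0,0,0,0],[0,0.006,0.0005,0,0,0,0],[0,0.006,0.0005,0,0,0,0],[0,0.004,0,0,0,0,0],[0,0,0,0,0,0,0]]]}}

```text
t: 34.25
tool_pos: [0.5161, -0.0688, 0.0523]
tool_rot: [1.71, 0.798, -1.685]
contact_force: [-2.4, 1.0, -0.8]
opening: -0.0001
```

Run:
```python
from h import *
im,M=snap('top','t5'); im2,M2=snap('wrist','w5')
for t in ['switch_tip','handle_knob']: mk('wrist',M2,t,n=2);mk('top',M,t,n=2)
cv2.imwrite('pics/c5.png',np.hstack([cv2.resize(im2[:,:,::-1],(480,360)),cv2.resize(im[220:320,320:420][:,:,::-1],(320,360),interpolation=3)]))
go([.512,-.067],.047,-40)
```

```text
wrist switch_tip 0.65 [ 0.5348 -0.077   0.0589] [374 303]
wrist switch_tip 0.45 [ 5.625e-01 -5.000e-04  2.000e-04] [305 100]
t 34.55 tcp [ 0.5159 -0.0685  0.0525] turn [ 0.4 -0.7 -0.4] shift [ 0.0055 -0.004   0.0014] shift after turn [ 0.0055 -0.0039  0.0013] open 0.0001 F [-0.4 -0.2  0.1]
```

View pics/c5.png

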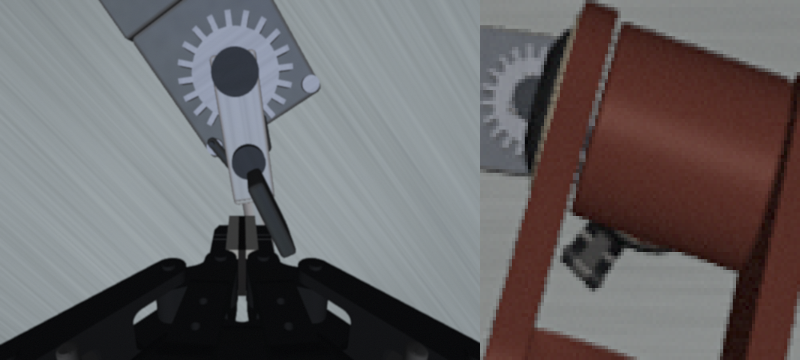

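The wrist view shows the fin now leaning about 18° to the closing side of the handle, with its tip at (290,255). Next is the housing.

Request:
{"method": "arm_command", "body": {"plan": [[[0,-0.012,0,0,0,0,0],[-0.03,0,0,0,0,0,0],[-0.035,0,0,0,0,0,0],[-0.025,0,0,0,0,0,0.06],[0,0,0,-7,0,0,0.06],[0,0,0,-7,0,0,0.06],[0,0,0,-7,0,0,0.06],[0,0,0,-6.5,0,0,0.06],[0,0.005,0.025,0,0,0,0.06],[0,0.005,0.036,0,0,0,0.06],[0,0.005,0.036,0,0,0,0.06],[0,0.005,0.036,0,0,0,0.06],[0,0.005,0.036,0,0,0,0.06],[0,0.005,0.036,0,0,0,0.06],[0,0.005,0.036,0,0,0,0.06],[0,0.005,0.036,0,0,0,0.06],[0,0,0.025,0,0,0,0.06],[0,0,0.012,0,0,0,0.06],[0,0,0,0,0,0,0.06],[0,0,0,0,0,0,0.06]]]}}

```text
t: 36.22
tool_pos: [0.4848, -0.3813, 0.1566]
tool_rot: [1.357, 1.086, -1.31]
contact_force: [0.7, 0.9, 0.8]
opening: 0.0601
```

Run:
```python
from h import *
im2,M2=snap('wrist','w6'); im,M=snap('top')
mk('wrist',M2,'housing_mid');mk('top',M,'switch_tip',n=2);mk('top',M,'handle_knob');mk('wrist',M2,'housing',n=1)
go([.477,-.401],.036,-12.3)
```

```text
wrist housing_mid 0.68 [ 0.4774 -0.4027  0.0321] [310 257]
top switch_tip 0.74 [ 0.5349 -0.081   0.0578] [375 262]
top switch_tip 0.28 [ 0.3425 -0.2011  0.0016] [434 364]
top handle_knob 0.56 [ 0.4763 -0.1503  0.0542] [412 294]
wrist housing 0.63 [ 0.4752 -0.3983 -0.0018] [306 238]
t 36.52 tcp [ 0.4852 -0.3806  0.1565] turn [ 2.1 -0.1 -2.3] shift [ 0.1202 -0.0094  0.0216] shift after turn [ 0.1205 -0.0037  0.0217] open 0.06 F [ 0.6 -0.4  0.8]
```

View pics/w6.png

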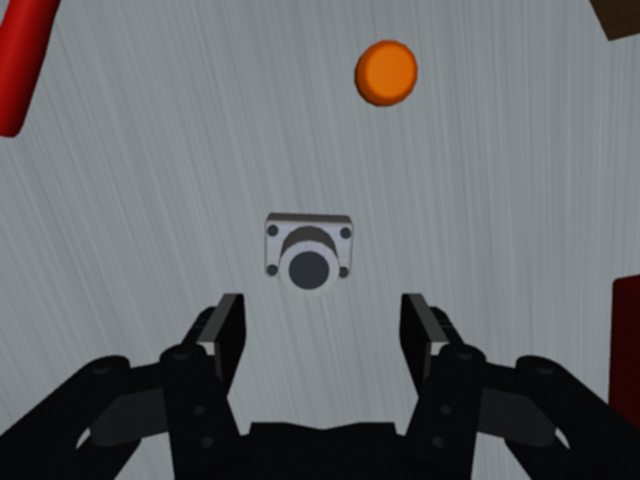

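The housing in the wrist view spans (265,213) to (352,278), with its boss at (310,270). It stands about 2° clockwise of the tool, so it agrees with the estimate.

Request:
{"method": "arm_command", "body": {"plan": [[[0,-0.005,0.021,2.1,0,-1.2,0.06],[0,0,0,0,0,0,0.06],[0.03,0,0,0,0,0,0.06],[0.03,0,0,0,0,0,0.06],[0.015,0,0,0,0,0,0.06],[0,0,0,0,0,0,0.06],[0,0,0,0,0,0,0.06]]]}}

```text
t: 37.1
tool_pos: [0.4819, -0.3967, 0.0821]
tool_rot: [1.37, 1.083, -1.343]
contact_force: [0.8, 0.0, 0.1]
opening: 0.0601
```

Run:
```python
from h import *
go([.477,-.4015],.033,-12.3)
```

```text
t 37.1 tcp [ 0.4819 -0.3967  0.0821] turn [ 0.4 -0.  -1.4] shift [ 0.0489 -0.005   0.0057] shift after turn [ 0.0491 -0.0038  0.0057] open 0.0601 F [0.8 0.  0.1]
```

Request:
{"method": "arm_command", "body": {"plan": [[[0,-0.003,0.005,0.4,0,-0.8,0.06],[0,0,0,0,0,0,0.06],[0.02,0,0,0,0,0,0.06],[0.018,0,0,0,0,0,0.06],[0.006,0,0,0,0,0,0.06],[0,0,0,0,0,0,0.06],[0,0,0,0,0,0,0.06]]]}}

```text
t: 37.68
tool_pos: [0.4832, -0.4054, 0.0474]
tool_rot: [1.367, 1.076, -1.354]
contact_force: [0.3, -0.1, 0.2]
opening: 0.0601
```

Run:
```python
from h import *
go([.477,-.4015],.033,-12.3)
```

```text
t 37.68 tcp [ 0.4832 -0.4054  0.0474] turn [ 0.   0.5 -1.3] shift [ 0.0142 -0.0072 -0.0026] shift after turn [ 0.0144 -0.0069 -0.0025] open 0.0601 F [ 0.3 -0.1  0.2]
```

Request:
{"method": "arm_command", "body": {"plan": [[[0.004,-0.005,-0.002,0,0.4,-0.9,0.06],[0.005,0,0,0,0,0,0.06],[0.003,0,0,0,0,0,0.06],[0,0,0,0,0,0,0.06],[0,0,0,0,0,0,0.06]]]}}

```text
t: 38.1
tool_pos: [0.4803, -0.4042, 0.0389]
tool_rot: [1.365, 1.088, -1.36]
contact_force: [-0.1, -0.8, 0.7]
opening: 0.06
```

Run:
```python
from h import *
go([.477,-.4015],.034,-12.3)
```

```text
t 38.1 tcp [ 0.4803 -0.4042  0.0389] turn [ 0.   0.3 -0.6] shift [ 0.0048 -0.0039 -0.002 ] shift after turn [ 0.0049 -0.0038 -0.002 ] open 0.06 F [-0.1 -0.8  0.7]
```

Request:
{"method": "arm_command", "body": {"plan": [[[0.002,-0.002,-0.001,0,0.2,-0.4,0.06],[0,0,0,0,0,0,0.02],[0,0,0,0,0,0,0.02],[0,0,0,0,0,0,0.02],[0,0,0,0,0,0,0.02],[0,0,0,0,0,0,0.02],[-0.015,0,0,0,0,0,0.02],[-0.025,0,0,0,0,0,0.02],[-0.03,0,0,0,0,0,0.02],[-0.03,0,0,0,0,0,0.02],[-0.02,0,0,0,0,0,0.02],[0,0,0,0,0,0,0.02],[0,0,0,0,0,0,0.02]]], "squeeze": 80}}

```text
t: 39.18
tool_pos: [0.473, -0.397, 0.1551]
tool_rot: [1.368, 1.119, -1.369]
contact_force: [-0.4, -0.4, -5.7]
opening: 0.038
```

Run:
```python
from h import *
go([.583,.164],.17,-6.5)
```

```text
t 39.18 tcp [ 0.473  -0.397   0.1551] turn [-5.8 -0.6  0.8] shift [-0.0087 -0.0118 -0.5717] shift after turn [-0.0149  0.0458 -0.5698] open 0.038 F [-0.4 -0.4 -5.7]
```

Request:
{"method": "arm_command", "body": {"plan": [[[-0.01,0,0,-5.8,0,0,0.02],[0,0.002,-0.02,0,0,0,0.02],[0,0.003,-0.036,0,0,0,0.02],[0,0.003,-0.036,0,0,0,0.02],[0,0.003,-0.036,0,0,0,0.02],[0,0.003,-0.036,0,0,0,0.02],[0,0.003,-0.036,0,0,0,0.02],[0,0.003,-0.036,0,0,0,0.02],[0,0.003,-0.036,0,0,0,0.02],[0,0.003,-0.036,0,0,0,0.02],[0,0.003,-0.036,0,0,0,0.02],[0,0.003,-0.036,0,0,0,0.02],[0,0.003,-0.036,0,0,0,0.02],[0,0.003,-0.036,0,0,0,0.02],[0,0.003,-0.036,0,0,0,0.02],[0,0,-0.03,0,0,0,0.02],[0,0,-0.018,0,0,0,0.02],[0,0,-0.008,0,0,0,0.02],[0,0,0,0,0,0,0.02],[0,0,0,0,0,0,0.02]]]}}

```text
t: 40.85
tool_pos: [0.5515, 0.1686, 0.1271]
tool_rot: [1.272, 1.228, -1.339]
contact_force: [-0.9, 0.0, -6.1]
opening: 0.0379
```

Run:
```python
from h import *
im,M=snap('side','s7')
mk('side',M,'housing_mid');mk('side',M,'housing',n=1);mk('side',M,'jaw',n=1)
go([.583,.164],.055,-6.5)
```

```text
side housing_mid 0.8 [0.5541 0.1713 0.1243] [274 292]
side housing 0.77 [0.5483 0.175  0.0875] [277 310]
side jaw 0.53 [0.5499 0.1678 0.1217] [277 292]
t 41.05 tcp [0.5525 0.1676 0.1286] turn [-0.1 -1.1  4.3] shift [0.071  0.0362 0.0015] shift after turn [0.0736 0.0307 0.0001] open 0.0377 F [ 0.2  0.2 -5.1]
```

View pics/s7.png

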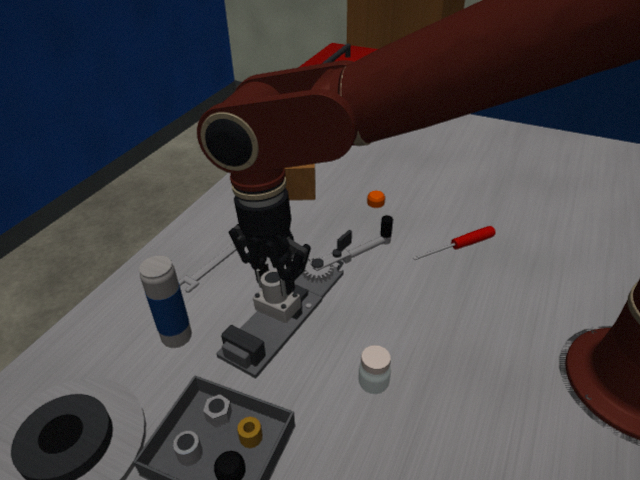

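The side view shows the housing held upright over the bed at (274,292), and all four parts in the tray.

Request:
{"method": "arm_command", "body": {"plan": [[[0,0.012,0,0,-0.5,2,0.02],[0,0.01,0,0,0,1,0.02],[0,0,0,0,0,0,0.02],[0,0,0,0,0,0,0.02],[0,0,0,0,0,0,0.02]]]}}

```text
t: 41.47
tool_pos: [0.576, 0.1605, 0.1284]
tool_rot: [1.298, 1.173, -1.308]
contact_force: [0.3, 0.3, -5.7]
opening: 0.0383
```

Run:
```python
from h import *
im,M=snap('top'); mk('top',M,'jaw',n=2)
go([.583,.164],.055,-6.5)
```

```text
top jaw 0.59 [0.5827 0.1231 0.0011] [272 239]
t 41.57 tcp [0.5759 0.1607 0.1283] turn [-0.5 -0.6  1.2] shift [ 0.0732  0.0082 -0.0034] shift after turn [ 0.0733  0.0067 -0.0041] open 0.0379 F [-0.9  0.1 -5.6]
```

Request:
{"method": "arm_command", "body": {"plan": [[[0,0.005,-0.003,-0.4,-0.3,0.8,0.02],[0.02,0,0,0,0,0,0.02],[0.025,0,0,0,0,0,0.02],[0.012,0,0,0,0,0,0.02],[0,0,0,0,0,0,0.02],[0,0,0,0,0,0,0.02]]]}}

```text
t: 42.07
tool_pos: [0.5835, 0.1649, 0.0719]
tool_rot: [1.296, 1.159, -1.288]
contact_force: [0.6, 0.2, -4.3]
opening: 0.0378
```

Run:
```python
from h import *
go([.583,.164],.05,-6.5)
```

```text
t 42.07 tcp [0.5835 0.1649 0.0719] turn [ 0.1 -0.4  0. ] shift [ 0.0219 -0.0004  0.0011] shift after turn [ 0.0219 -0.0004  0.001 ] open 0.0378 F [ 0.6  0.2 -4.3]
```

Request:
{"method": "arm_command", "body": {"plan": [[[0.01,0,0,0,0,0,0.02],[0.008,0,0,0,0,0,0.02],[0.004,0,0,0,0,0,0.02],[0.002,0,0,0,0,0,0.02],[0,0,0,0,0,0,0.02]]]}}

```text
t: 42.48
tool_pos: [0.5861, 0.166, 0.0499]
tool_rot: [1.3, 1.156, -1.283]
contact_force: [-0.2, 0.2, -5.4]
opening: 0.0379
```

Not touching yet, so I'll lower a little more.

Request:
{"method": "arm_command", "body": {"plan": [[[0.002,-0.001,0,0,0,-0.2,0.02],[0.002,0,0,0,0,0,0.02],[0.001,0,0,0,0,0,0.02],[0,0,0,0,0,0,0.02]]]}}

```text
t: 42.82
tool_pos: [0.5872, 0.1664, 0.05]
tool_rot: [1.299, 1.157, -1.283]
contact_force: [-0.1, 0.4, -5.6]
opening: 0.038
```

Request:
{"method": "arm_command", "body": {"plan": [[[0.006,-0.003,0,0,0,0,0.02],[0,0,0,0,0,0,0.02]]]}}

```text
t: 42.98
tool_pos: [0.589, 0.1671, 0.0513]
tool_rot: [1.304, 1.151, -1.276]
contact_force: [-0.4, 0.0, -5.8]
opening: 0.0382
```

Run:
```python
from h import *
im,M=snap('side'); mk('side',M,'housing_mid',n=1)
go([.583,.164],.048,-6.5)
cv2.imwrite('pics/s8.png',cv2.resize(im[200:380,180:420][:,:,::-1],(800,600),interpolation=3))
```

```text
side housing_mid 0.72 [0.5906 0.1677 0.0506] [259 315]
t 43.08 tcp [0.5889 0.1672 0.0504] turn [ 0.1 -0.6 -0.8] shift [ 0.0023 -0.0055  0.0038] shift after turn [ 0.0024 -0.0055  0.0038] open 0.0379 F [ 0.4 -0.3 -4.7]
```

View pics/s8.png

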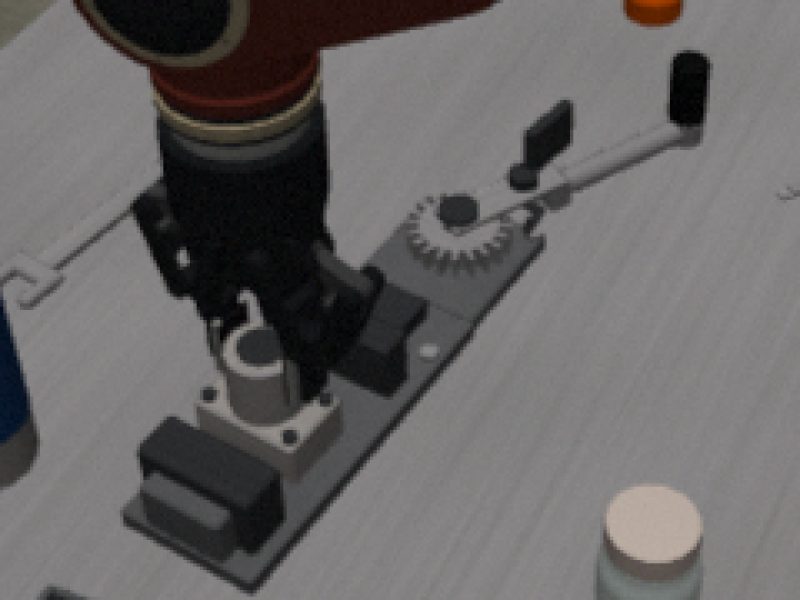

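Request:
{"method": "arm_command", "body": {"plan": [[[0.006,-0.006,0.003,0,0,-0.5,0.02],[0.006,-0.003,0,0,0,0,0.02],[0.004,0,0,0,0,0,0.02]]]}}

```text
t: 43.33
tool_pos: [0.589, 0.1678, 0.0497]
tool_rot: [1.313, 1.151, -1.267]
contact_force: [-13.2, -3.3, 18.3]
opening: 0.038
```

It is now pressing on the bed at +18 N, so I'll ease off and let go.

Request:
{"method": "arm_command", "body": {"plan": [[[-0.001,0,0,0,0,0,0.02],[0,0,0,0,0,0,0.06],[0,0,0,0,0,0,0.06],[0,0,0,0,0,0,0.06],[0,0,0,0,0,0,0.06],[-0.02,0,0,0,0,0,0.06],[-0.035,0,0,0,0,0,0.06],[-0.035,0,0,0,0,0,0.06],[-0.03,0,0,0,0,0,0.06],[-0.01,0,0,0,0,0,0.06],[0,0,0,0,0,0,0.06]]]}}

```text
t: 44.25
tool_pos: [0.5841, 0.1654, 0.18]
tool_rot: [1.31, 1.155, -1.272]
contact_force: [-0.4, -0.1, -0.5]
opening: 0.0599
```

Run:
```python
from h import *
im2,M2=snap('wrist'); im,M=snap('side'); im3,M3=snap('top')
mk('side',M,'housing_mid',n=1); mk('wrist',M2,'housing_mid',n=1); mk('wrist',M2,'jaw',n=1); mk('top',M3,'switch_tip',n=1); mk('top',M3,'handle_knob',n=2); mk('side',M,'handle_knob',n=2)
cv2.imwrite('pics/c9.png',np.hstack([cv2.resize(im2[:,:,::-1],(480,360)),cv2.resize(im[230:390,190:330][:,:,::-1],(315,360),interpolation=3)]))
go([.474,-.148],.16,-6.5)
```

```text
side housing_mid 0.6 [0.593  0.1687 0.0458] [258 317]
wrist jaw 0.77 [0.5777 0.1193 0.0054] [318 267]
top switch_tip 0.51 [ 0.5342 -0.0807  0.057 ] [375 263]
top handle_knob 0.69 [ 0.477  -0.15    0.0533] [411 294]
side handle_knob 0.95 [ 0.4746 -0.1483  0.0526] [387 227]
side handle_knob 0.67 [ 0.7322 -0.251  -0.0009] [300 194]
t 44.7 tcp [0.5819 0.1651 0.1757] turn [ 0.1 -0.8 -0.4] shift [ 0.0103 -0.0725  0.3234] shift after turn [ 0.0157 -0.0718  0.3233] open 0.0599 F [ 0.3 -0.5  0. ]
```

View pics/c9.png

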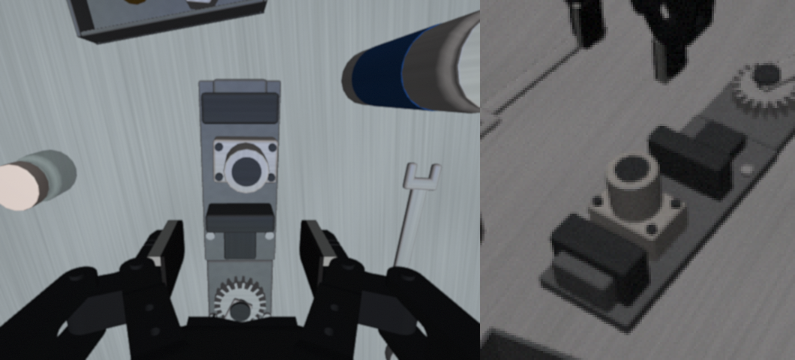

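The wrist and side views show the housing upright and square between the jaws, about 5 mm off the centre line, with the jaws open. Now I'll go to the knob.

Request:
{"method": "arm_command", "body": {"plan": [[[0,0,0,-6.5,-0.4,0,0.06],[0,-0.008,0.02,0,0,0,0.06],[0,-0.011,0.034,0,0,0,0.06],[0,-0.011,0.034,0,0,0,0.06],[0,-0.011,0.034,0,0,0,0.06],[0,-0.011,0.034,0,0,0,0.06],[0,-0.011,0.034,0,0,0,0.06],[0,-0.011,0.034,0,0,0,0.06],[0,-0.011,0.034,0,0,0,0.06],[0,-0.01,0.025,0,0,0,0.06],[0,0,0.012,0,0,0,0.06],[0,0,0,0,0,0,0.06],[0,0,0,0,0,0,0.06]]], "squeeze": 30}}

```text
t: 45.78
tool_pos: [0.483, -0.1417, 0.1662]
tool_rot: [1.207, 1.219, -1.196]
contact_force: [0.7, 0.3, 0.5]
opening: 0.0599
```

Run:
```python
from h import *
im2,M2=snap('wrist'); mk('wrist',M2,'handle_knob'); mk('wrist',M2,'switch_tip',n=1); mk('wrist',M2,'clamp',n=1)
go([.475,-.149],.042,0)
```

```text
wrist handle_knob 0.55 [ 0.4817 -0.1515  0.0556] [320 248]
wrist switch_tip 0.97 [ 0.5338 -0.0772  0.0539] [403 135]
wrist clamp 0.89 [ 5.639e-01 -1.000e-04 -1.400e-03] [438  21]
t 45.98 tcp [ 0.4836 -0.1403  0.1665] turn [ 0.8 -0.4 -0.1] shift [ 0.1244 -0.009   0.0095] shift after turn [ 0.1245 -0.0086  0.0087] open 0.06 F [ 0.1  0.3 -0.4]
```

Request:
{"method": "arm_command", "body": {"plan": [[[0,-0.006,0.009,0.5,0,0,0.06],[0,0,0,0,0,0,0.06],[0.03,0,0,0,0,0,0.06],[0.035,0,0,0,0,0,0.06],[0.03,0,0,0,0,0,0.06],[0.015,0,0,0,0,0,0.06],[0.005,0,0,0,0,0,0.06],[0,0,0,0,0,0,0.06],[0,0,0,0,0,0,0.06]]]}}

```text
t: 46.73
tool_pos: [0.4813, -0.1468, 0.0511]
tool_rot: [1.208, 1.211, -1.191]
contact_force: [0.4, -0.2, 0.8]
opening: 0.0604
```

Run:
```python
from h import *
go([.477,-.1495],.042,0)
```

```text
t 46.73 tcp [ 0.4813 -0.1468  0.0511] turn [ 0.7 -0.3 -0.5] shift [ 0.009  -0.0044  0.0027] shift after turn [ 0.0091 -0.0043  0.0027] open 0.0604 F [ 0.4 -0.2  0.8]
```

Request:
{"method": "arm_command", "body": {"plan": [[[0.006,-0.004,0.003,0,0,0,0.06],[0.002,0,0,0,0,0,0.06],[0,0,0,0,0,0,0.01],[0,0,0,0,0,0,0.01],[0,0,0,0,0,0,0.01],[0,0,0,0,0,0,0.01],[0,0,0,0,0,0,0.01]]]}}

```text
t: 47.32
tool_pos: [0.4802, -0.152, 0.0478]
tool_rot: [1.208, 1.202, -1.187]
contact_force: [1.2, -0.2, -2.3]
opening: 0.0229
```

```bash
cat >> h.py <<'E'
A=np.array([.5645,-.003]); YC=np.radians(-6.5)
def arc(h1,n=14):
    o=ctrl.get_obs(); p=o['tool_pos'][:2]-A; a0=np.arctan2(p[1],p[0]); h0=a0-(YC-np.pi/2)
    print('handle',h0.round(3),'r',np.hypot(*p).round(4)); go([0,0],.045,0)
    a=np.linspace(a0,h1+YC-np.pi/2,n+1); P=A+.17*np.c_[np.cos(a),np.sin(a)]; P[0]=o['tool_pos'][:2]
    d=np.diff(P,axis=0); print([[round(x,4),round(-y,4)] for x,y in d])
E
python3 - <<'E'
from h import *
arc(.66,12)
E
```

```text
handle -0.401 r 0.1712
t 47.32 tcp [ 0.4802 -0.152   0.0478] turn [ 0.7  0.  -1. ] shift [-0.0054 -0.4782 -0.1581] shift after turn [ 0.0028 -0.4802 -0.152 ] open 0.0229 F [ 1.2 -0.2 -2.3]
[[np.float64(0.014), np.float64(0.0058)], [np.float64(0.0139), np.float64(0.0056)], [np.float64(0.0144), np.float64(0.0044)], [np.float64(0.0147), np.float64(0.0031)], [np.float64(0.0149), np.float64(0.0018)], [np.float64(0.015), np.float64(0.0004)], [np.float64(0.015), np.float64(-0.0009)], [np.float64(0.0149), np.float64(-0.0022)], [np.float64(0.0146), np.float64(-0.0035)], [np.float64(0.0142), np.float64(-0.0048)], [np.float64(0.0138), np.float64(-0.006)], [np.float64(0.0132), np.float64(-0.0072)]]
```

Request:
{"method": "arm_command", "body": {"plan": [[[0,0.014,0.006,0,0,0,0.01],[0,0.014,0.0055,0,0,0,0.01],[0,0.0145,0.0045,0,0,0,0.01],[0,0.0145,0.003,0,0,0,0.01],[0,0.015,0.002,0,0,0,0.01],[0,0.015,0.0005,0,0,0,0.01]]]}}

```text
t: 47.82
tool_pos: [0.5585, -0.1799, 0.0474]
tool_rot: [1.174, 1.218, -1.209]
contact_force: [-9.1, -5.7, 5.4]
opening: 0.0231
```

Run:
```python
from h import *
arc(.66,7)
```

```text
handle 0.08 r 0.177
t 47.82 tcp [ 0.5585 -0.1799  0.0474] turn [1.3 0.9 0.7] shift [ 0.0065 -0.5541 -0.193 ] shift after turn [ 0.0024 -0.5585 -0.1799] open 0.0231 F [-9.1 -5.7  5.4]
[[np.float64(0.0143), np.float64(-0.0071)], [np.float64(0.014), np.float64(-0.0013)], [np.float64(0.0139), np.float64(-0.0024)], [np.float64(0.0136), np.float64(-0.0036)], [np.float64(0.0133), np.float64(-0.0047)], [np.float64(0.0129), np.float64(-0.0058)], [np.float64(0.0123), np.float64(-0.0068)]]
```

Request:
{"method": "arm_command", "body": {"plan": [[[0,0.0145,-0.006,0,0,0,0.01],[0,0.0145,-0.002,0,0,0,0.01],[0,0.0145,-0.003,0,0,0,0.01],[0,0.014,-0.004,0,0,0,0.01],[0,0.014,-0.005,0,0,0,0.01],[0,0.013,-0.006,0,0,0,0.01],[0,0.013,-0.007,0,0,0,0.01]]]}}

```text
t: 48.4
tool_pos: [0.6533, -0.161, 0.0474]
tool_rot: [1.141, 1.211, -1.233]
contact_force: [-5.6, -3.0, 5.4]
opening: 0.0231
```

Run:
```python
from h import *
im,M=snap('side'); mk('side',M,'jaw',n=2); mk('side',M,'handle_knob',n=1); mk('side',M,'switch_tip',n=1)
arc(-.52,13)
```

```text
side jaw 0.76 [5.792e-01 1.274e-01 4.000e-04] [279 320]
side handle_knob 0.89 [ 0.6525 -0.1492  0.0552] [310 205]
side switch_tip 0.55 [ 0.6149 -0.0653  0.0608] [308 229]
handle 0.633 r 0.1813
t 48.6 tcp [ 0.6545 -0.1604  0.0475] turn [1.5 2.6 1.5] shift [ 0.0117 -0.6498 -0.1781] shift after turn [ 0.0025 -0.6545 -0.1604] open 0.0227 F [ 3.  -4.2  0.1]
[[np.float64(-0.019), np.float64(-0.0029)], [np.float64(-0.014), np.float64(0.0057)], [np.float64(-0.0144), np.float64(0.0044)], [np.float64(-0.0147), np.float64(0.0031)], [np.float64(-0.015), np.float64(0.0018)], [np.float64(-0.0151), np.float64(0.0005)], [np.float64(-0.015), np.float64(-0.0009)], [np.float64(-0.0149), np.float64(-0.0022)], [np.float64(-0.0147), np.float64(-0.0035)], [np.float64(-0.0143), np.float64(-0.0048)], [np.float64(-0.0138), np.float64(-0.006)], [np.float64(-0.0132), np.float64(-0.0072)], [np.float64(-0.0125), np.float64(-0.0084)]]
```

Request:
{"method": "arm_command", "body": {"plan": [[[0,0,0,0.7,1.3,0.8,0.03],[0,-0.003,-0.008,0,0,0,0.03],[0,-0.014,0.002,0,0,0,0.03],[0,-0.0145,0.0055,0,0,0,0.03],[0,-0.015,0.0045,0,0,0,0.03],[0,-0.0155,0.003,0,0,0,0.03],[0,-0.0155,0.002,0,0,0,0.03],[0,-0.0155,0.0005,0,0,0,0.03],[0,-0.0155,-0.001,0,0,0,0.03],[0,-0.0155,-0.002,0,0,0,0.03]]]}}

```text
t: 49.43
tool_pos: [0.5276, -0.1659, 0.0505]
tool_rot: [1.185, 1.194, -1.208]
contact_force: [0.9, -1.3, 0.2]
opening: 0.0294
```

Run:
```python
from h import *
im,M=snap('side'); mk('side',M,'handle_knob',n=1)
arc(-.53,6)
```

```text
side handle_knob 0.74 [ 0.5292 -0.1682  0.0501] [366 216]
handle -0.122 r 0.1665
t 49.53 tcp [ 0.5257 -0.1649  0.0494] turn [ 0.7  1.2 -0. ] shift [ 5.000e-04 -5.236e-01 -1.713e-01] shift after turn [ 0.0044 -0.5257 -0.1649] open 0.0299 F [0.6 0.1 0.2]
[[np.float64(-0.012), np.float64(0.0003)], [np.float64(-0.0109), np.float64(-0.0038)], [np.float64(-0.0106), np.float64(-0.0046)], [np.float64(-0.0103), np.float64(-0.0053)], [np.float64(-0.0099), np.float64(-0.006)], [np.float64(-0.0095), np.float64(-0.0066)]]
```

Request:
{"method": "arm_command", "body": {"plan": [[[0,-0.013,0,0.4,0.6,0,0.03],[0,-0.0115,-0.004,0,0,0,0.03],[0,-0.0115,-0.005,0,0,0,0.03],[0,-0.011,-0.0055,0,0,0,0.03],[0,-0.0105,-0.0065,0,0,0,0.03],[0,-0.01,-0.007,0,0,0,0.03],[0,0.002,0.001,0,0,0,0.03]]]}}

```text
t: 50.12
tool_pos: [0.463, -0.1355, 0.051]
tool_rot: [1.204, 1.193, -1.202]
contact_force: [-0.9, 0.1, 0.3]
opening: 0.0301
```

Run:
```python
from h import *
im,M=snap('side'); mk('side',M,'handle_knob',n=1); mk('side',M,'jaw',n=1); mk('side',M,'housing_mid',n=1)
im,M=snap('top'); mk('top',M,'jaw',n=1)
arc(.66,15)
```

```text
side handle_knob 0.69 [ 0.4578 -0.1391  0.052 ] [393 232]
side jaw 0.82 [0.5765 0.1282 0.0009] [280 321]
side housing_mid 0.89 [0.5942 0.1672 0.0457] [258 316]
top jaw 0.87 [5.827e-01 1.301e-01 3.000e-04] [269 239]
handle -0.525 r 0.1672
t 50.42 tcp [ 0.4649 -0.1373  0.0517] turn [ 0.2  0.7 -0.8] shift [-0.0019 -0.4645 -0.1389] shift after turn [ 0.0067 -0.4649 -0.1373] open 0.0299 F [-0.4  0.1  0.4]
[[np.float64(0.0094), np.float64(0.0098)], [np.float64(0.0117), np.float64(0.0067)], [np.float64(0.0121), np.float64(0.0057)], [np.float64(0.0126), np.float64(0.0048)], [np.float64(0.0129), np.float64(0.0037)], [np.float64(0.0131), np.float64(0.0027)], [np.float64(0.0133), np.float64(0.0017)], [np.float64(0.0134), np.float64(0.0006)], [np.float64(0.0134), np.float64(-0.0004)], [np.float64(0.0133), np.float64(-0.0015)], [np.float64(0.0132), np.float64(-0.0025)], [np.float64(0.0129), np.float64(-0.0036)], [np.float64(0.0126), np.float64(-0.0046)], [np.float64(0.0122), np.float64(-0.0056)], [np.float64(0.0117), np.float64(-0.0065)]]
```

Request:
{"method": "arm_command", "body": {"plan": [[[0,0.0105,0.0095,0,0,0,0.03],[0,0.0125,0.007,0,0,0,0.03],[0,0.013,0.006,0,0,0,0.03],[0,0.0135,0.005,0,0,0,0.03],[0,0.014,0.004,0,0,0,0.03],[0,0.014,0.003,0,0,0,0.03],[0,0.014,0.0015,0,0,0,0.03],[0,0.014,0,0,0,0,0.03]]]}}

```text
t: 51.08
tool_pos: [0.5656, -0.1778, 0.0478]
tool_rot: [1.19, 1.212, -1.224]
contact_force: [-5.6, -1.5, 3.3]
opening: 0.03
```

Run:
```python
from h import *
arc(.66,8)
```

```text
handle 0.12 r 0.1748
t 51.08 tcp [ 0.5656 -0.1778  0.0478] turn [0.2 0.8 0.8] shift [ 0.0087 -0.5649 -0.1799] shift after turn [ 0.0028 -0.5656 -0.1778] open 0.03 F [-5.6 -1.5  3.3]
[[np.float64(0.0114), np.float64(-0.0053)], [np.float64(0.0114), np.float64(-0.0012)], [np.float64(0.0113), np.float64(-0.002)], [np.float64(0.0111), np.float64(-0.0028)], [np.float64(0.0109), np.float64(-0.0035)], [np.float64(0.0107), np.float64(-0.0042)], [np.float64(0.0104), np.float64(-0.0049)], [np.float64(0.01), np.float64(-0.0056)]]
```

Request:
{"method": "arm_command", "body": {"plan": [[[0,0.0135,-0.005,0,0.4,0.4,0.03],[0,0.0135,-0.0035,0,0,0,0.03],[0,0.0135,-0.0045,0,0,0,0.03],[0,0.0135,-0.0055,0,0,0,0.03],[0,0.013,-0.006,0,0,0,0.03],[0,0.013,-0.007,0,0,0,0.03],[0,0.0125,-0.0075,0,0,0,0.03],[0,0.01,-0.006,0,0,0,0.03]]]}}

```text
t: 51.75
tool_pos: [0.6633, -0.1407, 0.0394]
tool_rot: [1.177, 1.23, -1.248]
contact_force: [-5.3, -1.0, 4.4]
opening: 0.0299
```

Run:
```python
from h import *
im,M=snap('side'); mk('side',M,'handle_knob',n=1); mk('side',M,'jaw',n=1); mk('side',M,'housing_mid',n=1)
im,M=snap('top'); mk('top',M,'jaw',n=1)
arc(-.54,18)
```

```text
side handle_knob 0.75 [ 0.6576 -0.1444  0.0548] [306 206]
side jaw 0.82 [0.5775 0.1391 0.0023] [276 324]
side housing_mid 0.73 [0.5917 0.1732 0.0452] [257 319]
top jaw 0.83 [ 0.5833  0.1427 -0.0024] [263 239]
handle 0.738 r 0.1694
t 52.05 tcp [ 0.6636 -0.1404  0.0394] turn [0.  0.8 2.3] shift [ 0.0185 -0.6633 -0.1407] shift after turn [-0.0056 -0.6636 -0.1404] open 0.03 F [-0.8 -0.3  0.1]
[[np.float64(-0.0097), np.float64(0.0072)], [np.float64(-0.0105), np.float64(0.006)], [np.float64(-0.0109), np.float64(0.0052)], [np.float64(-0.0112), np.float64(0.0044)], [np.float64(-0.0115), np.float64(0.0036)], [np.float64(-0.0117), np.float64(0.0028)], [np.float64(-0.0119), np.float64(0.002)], [np.float64(-0.012), np.float64(0.0011)], [np.float64(-0.0121), np.float64(0.0003)], [np.float64(-0.0121), np.float64(-0.0006)], [np.float64(-0.012), np.float64(-0.0015)], [np.float64(-0.0118), np.float64(-0.0023)], [np.float64(-0.0117), np.float64(-0.0031)], [np.float64(-0.0114), np.float64(-0.004)], [np.float64(-0.0111), np.float64(-0.0048)], [np.float64(-0.0107), np.float64(-0.0055)], [np.float64(-0.0103), np.float64(-0.0063)], [np.float64(-0.0098), np.float64(-0.007)]]
```

Request:
{"method": "arm_command", "body": {"plan": [[[-0.005,-0.011,0.007,0,0.4,1.2,0.03],[0,-0.013,0.007,0,0,0,0.03],[0,-0.0135,0.006,0,0,0,0.03],[0,-0.014,0.0045,0,0,0,0.03],[0,-0.0145,0.0035,0,0,0,0.03],[0,-0.0145,0.0025,0,0,0,0.03],[0,-0.0145,0.001,0,0,0,0.03],[0,-0.0145,0,0,0,0,0.03],[0,-0.0145,-0.001,0,0,0,0.03],[0,-0.0145,-0.0025,0,0,0,0.03],[0,-0.014,-0.0035,0,0,0,0.03]]]}}

```text
t: 52.97
tool_pos: [0.5176, -0.173, 0.0498]
tool_rot: [1.208, 1.177, -1.206]
contact_force: [2.8, -0.8, -1.3]
opening: 0.03
```

Run:
```python
from h import *
arc(-.55,4)
```

```text
handle -0.156 r 0.1764
t 52.97 tcp [ 0.5176 -0.173   0.0498] turn [-0.3  1.1 -1.2] shift [-0.0096 -0.5183 -0.1706] shift after turn [ 0.0048 -0.5176 -0.173 ] open 0.03 F [ 2.8 -0.8 -1.3]
[[np.float64(-0.0142), np.float64(-0.0114)], [np.float64(-0.0153), np.float64(-0.0068)], [np.float64(-0.0146), np.float64(-0.0083)], [np.float64(-0.0137), np.float64(-0.0097)]]
```

Request:
{"method": "arm_command", "body": {"plan": [[[0,-0.013,-0.011,0,0.5,-0.6,0.03],[0,-0.014,-0.007,0,0,0,0.03],[0,-0.014,-0.008,0,0,0,0.03],[0,-0.011,-0.008,0,0,0,0.03],[0,-0.004,-0.002,0,0,0,0.03],[0,0,0,0,0,0,0.03]]]}}

```text
t: 53.47
tool_pos: [0.4625, -0.1389, 0.0514]
tool_rot: [1.217, 1.17, -1.203]
contact_force: [0.2, 0.1, 1.0]
opening: 0.0301
```

Run:
```python
from h import *
arc(.66,15)
```

```text
handle -0.53 r 0.1699
t 53.47 tcp [ 0.4625 -0.1389  0.0514] turn [-0.5  1.  -1.7] shift [-0.0095 -0.4638 -0.1344] shift after turn [ 0.0064 -0.4625 -0.1389] open 0.0301 F [0.2 0.1 1. ]
[[np.float64(0.011), np.float64(0.0077)], [np.float64(0.0117), np.float64(0.0068)], [np.float64(0.0122), np.float64(0.0058)], [np.float64(0.0126), np.float64(0.0048)], [np.float64(0.0129), np.float64(0.0038)], [np.float64(0.0132), np.float64(0.0028)], [np.float64(0.0134), np.float64(0.0017)], [np.float64(0.0135), np.float64(0.0007)], [np.float64(0.0135), np.float64(-0.0004)], [np.float64(0.0134), np.float64(-0.0015)], [np.float64(0.0132), np.float64(-0.0025)], [np.float64(0.013), np.float64(-0.0036)], [np.float64(0.0127), np.float64(-0.0046)], [np.float64(0.0123), np.float64(-0.0056)], [np.float64(0.0118), np.float64(-0.0065)]]
```

Full forward swing in one call, with a small inward bias.

Request:
{"method": "arm_command", "body": {"plan": [[[0,0.0105,0.0075,0,0.5,-0.8,0.03],[0,0.0125,0.006,0,0,0,0.03],[0,0.013,0.005,0,0,0,0.03],[0,0.0135,0.004,0,0,0,0.03],[0,0.014,0.003,0,0,0,0.03],[0,0.014,0.002,0,0,0,0.03],[0,0.014,0.001,0,0,0,0.03],[0,0.014,0,0,0,0,0.03],[0,0.0135,-0.002,0,0.2,0.3,0.03],[0,0.0135,-0.0035,0,0,0,0.03],[0,0.0135,-0.0045,0,0,0,0.03],[0,0.0135,-0.0055,0,0,0,0.03],[0,0.013,-0.006,0,0,0,0.03],[0,0.013,-0.007,0,0,0,0.03],[0,0.0125,-0.0075,0,0,0,0.03],[0,0.008,-0.005,0,0,0,0.03]]]}}

```text
t: 54.8
tool_pos: [0.6615, -0.1462, 0.0427]
tool_rot: [1.184, 1.213, -1.255]
contact_force: [-7.2, 0.0, 4.8]
opening: 0.0297
```

Run:
```python
from h import *
im,M=snap('side'); mk('side',M,'handle_knob',n=1); mk('side',M,'jaw',n=1); mk('side',M,'housing_mid',n=1)
im,M=snap('top'); mk('top',M,'jaw',n=1)
arc(-.54,4)
```

```text
side handle_knob 0.65 [ 0.6574 -0.1436  0.0533] [306 207]
side jaw 0.61 [0.5808 0.1483 0.0016] [272 328]
side housing_mid 0.56 [0.5875 0.1693 0.0474] [260 317]
top jaw 0.62 [ 0.582  0.15  -0.002] [259 240]
handle 0.708 r 0.1727
t 55.1 tcp [ 0.6612 -0.1461  0.0426] turn [-0.7  1.3  1.8] shift [ 0.0158 -0.6627 -0.1383] shift after turn [-0.0024 -0.6612 -0.1461] open 0.0301 F [ 0.8 -0.  -1.1]
[[np.float64(-0.0493), np.float64(0.0202)], [np.float64(-0.0524), np.float64(0.0067)], [np.float64(-0.0519), np.float64(-0.0097)], [np.float64(-0.0464), np.float64(-0.0252)]]
```

Request:
{"method": "arm_command", "body": {"plan": [[[-0.004,-0.011,0.006,0,0.6,0.9,0.03],[0,-0.013,0.006,0,0,0,0.03],[0,-0.0135,0.0055,0,0,0,0.03],[0,-0.014,0.004,0,0,0,0.03],[0,-0.0145,0.003,0,0,0,0.03],[0,-0.0145,0.002,0,0,0,0.03],[0,-0.0145,0.001,0,0,0,0.03],[0,-0.0145,-0.0005,0,0,0,0.03],[0,-0.0145,-0.0015,0,0,0,0.03],[0,-0.0145,-0.003,0,0,0,0.03],[0,-0.014,-0.004,0,0,0,0.03],[0,-0.014,-0.0075,0,0.4,-0.5,0.03],[0,-0.0135,-0.008,0,0,0,0.03],[0,-0.0135,-0.0085,0,0,0,0.03],[0,-0.009,-0.007,0,0,0,0.03],[0,-0.002,-0.001,0,0,0,0.03],[0,0,0,0,0,0,0.03]]]}}

```text
t: 56.52
tool_pos: [0.4603, -0.1401, 0.0531]
tool_rot: [1.223, 1.157, -1.215]
contact_force: [1.6, -0.2, -1.0]
opening: 0.0301
```

Run:
```python
from h import *
arc(.66,15)
```

```text
handle -0.537 r 0.1722
t 56.52 tcp [ 0.4603 -0.1401  0.0531] turn [-1.4  1.4 -1.8] shift [-0.0098 -0.4635 -0.1291] shift after turn [ 0.0081 -0.4603 -0.1401] open 0.0301 F [ 1.6 -0.2 -1. ]
[[np.float64(0.0124), np.float64(0.006)], [np.float64(0.0117), np.float64(0.0069)], [np.float64(0.0122), np.float64(0.0059)], [np.float64(0.0126), np.float64(0.0049)], [np.float64(0.013), np.float64(0.0039)], [np.float64(0.0133), np.float64(0.0028)], [np.float64(0.0134), np.float64(0.0018)], [np.float64(0.0135), np.float64(0.0007)], [np.float64(0.0136), np.float64(-0.0004)], [np.float64(0.0135), np.float64(-0.0015)], [np.float64(0.0133), np.float64(-0.0025)], [np.float64(0.0131), np.float64(-0.0036)], [np.float64(0.0127), np.float64(-0.0046)], [np.float64(0.0123), np.float64(-0.0056)], [np.float64(0.0119), np.float64(-0.0066)]]
```

Works well, so I'll repeat the forward swing.

Request:
{"method": "arm_command", "body": {"plan": [[[0.004,0.0115,0.006,-0.7,0.7,-0.8,0.03],[0.002,0.0125,0.006,0,0,0,0.03],[0,0.013,0.005,0,0,0,0.03],[0,0.0135,0.004,0,0,0,0.03],[0,0.014,0.003,0,0,0,0.03],[0,0.014,0.002,0,0,0,0.03],[0,0.014,0.001,0,0,0,0.03],[0,0.014,0,0,0,0,0.03],[0,0.0135,-0.002,0,0.2,0.3,0.03],[0,0.0135,-0.0035,0,0,0,0.03],[0,0.0135,-0.0045,0,0,0,0.03],[0,0.0135,-0.0055,0,0,0,0.03],[0,0.013,-0.006,0,0,0,0.03],[0,0.013,-0.007,0,0,0,0.03],[0,0.0125,-0.0075,0,0,0,0.03],[0,0.008,-0.005,0,0,0,0.03]]]}}

```text
t: 57.85
tool_pos: [0.6578, -0.1461, 0.0378]
tool_rot: [1.183, 1.212, -1.258]
contact_force: [-7.1, -0.8, 5.7]
opening: 0.0301
```

Run:
```python
from h import *
im,M=snap('side','s10'); mk('side',M,'handle_knob',n=1); mk('side',M,'jaw',n=1); mk('side',M,'housing_mid',n=1)
im2,M=snap('top'); mk('top',M,'jaw',n=1)
arc(-.54,4)
cv2.imwrite('pics/c10.png',np.hstack([cv2.resize(im[180:380,190:390][:,:,::-1],(400,400),interpolation=3),cv2.resize(im2[180:300,200:320][:,:,::-1],(400,400),interpolation=3)]))
```

```text
side handle_knob 0.81 [ 0.6529 -0.147   0.051 ] [309 207]
side jaw 0.7 [ 5.820e-01  1.601e-01 -4.000e-04] [268 333]
side housing_mid 0.58 [0.5949 0.1748 0.0481] [255 318]
top jaw 0.76 [ 5.847e-01  1.609e-01 -3.000e-04] [254 238]
handle 0.691 r 0.1705
t 58.15 tcp [ 0.6576 -0.1458  0.0379] turn [-0.8  1.3  1.9] shift [ 0.0115 -0.6595 -0.1369] shift after turn [-0.0071 -0.6576 -0.1458] open 0.03 F [ 0.6 -0.4 -0.4]
[[np.float64(-0.0478), np.float64(0.0211)], [np.float64(-0.0518), np.float64(0.006)], [np.float64(-0.0512), np.float64(-0.0099)], [np.float64(-0.0458), np.float64(-0.025)]]
```

View pics/c10.png

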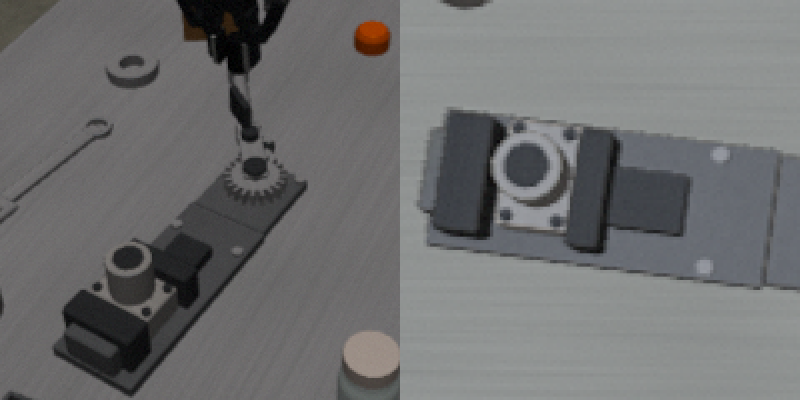

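The jaw has pushed the housing nearly onto the fixed jaw, and the housing is upright and square. One or two more swings should do it.

Request:
{"method": "arm_command", "body": {"plan": [[[-0.008,-0.011,0.006,-0.4,0.6,0.9,0.03],[0,-0.013,0.006,0,0,0,0.03],[0,-0.0135,0.0055,0,0,0,0.03],[0,-0.014,0.004,0,0,0,0.03],[0,-0.0145,0.003,0,0,0,0.03],[0,-0.0145,0.002,0,0,0,0.03],[0,-0.0145,0.001,0,0,0,0.03],[0,-0.0145,-0.0005,0,0,0,0.03],[0,-0.0145,-0.0015,0,0,0,0.03],[0,-0.0145,-0.003,0,0,0,0.03],[0,-0.014,-0.004,0,0,0,0.03],[0,-0.014,-0.0075,0,0.4,-0.5,0.03],[0,-0.0135,-0.008,0,0,0,0.03],[0,-0.0135,-0.0085,0,0,0,0.03],[0,-0.008,-0.006,0,0,0,0.03],[0,0,0,0,0,0,0.03]]]}}

```text
t: 59.48
tool_pos: [0.4584, -0.1406, 0.052]
tool_rot: [1.218, 1.168, -1.213]
contact_force: [-0.7, 1.0, -0.4]
opening: 0.0302
```

Run:
```python
from h import *
arc(.66,15)
```

```text
handle -0.544 r 0.1738
t 59.48 tcp [ 0.4584 -0.1406  0.052 ] turn [-0.9  1.2 -1.4] shift [-0.0071 -0.4606 -0.133 ] shift after turn [ 0.007  -0.4584 -0.1406] open 0.0302 F [-0.7  1.  -0.4]
[[np.float64(0.0134), np.float64(0.0049)], [np.float64(0.0117), np.float64(0.007)], [np.float64(0.0122), np.float64(0.006)], [np.float64(0.0127), np.float64(0.005)], [np.float64(0.013), np.float64(0.004)], [np.float64(0.0133), np.float64(0.0029)], [np.float64(0.0135), np.float64(0.0018)], [np.float64(0.0136), np.float64(0.0008)], [np.float64(0.0136), np.float64(-0.0003)], [np.float64(0.0136), np.float64(-0.0014)], [np.float64(0.0134), np.float64(-0.0025)], [np.float64(0.0132), np.float64(-0.0036)], [np.float64(0.0128), np.float64(-0.0046)], [np.float64(0.0124), np.float64(-0.0056)], [np.float64(0.0119), np.float64(-0.0066)]]
```

Request:
{"method": "arm_command", "body": {"plan": [[[0.004,0.012,0.005,-0.5,0.6,-0.7,0.03],[0.001,0.0125,0.006,0,0,0,0.03],[0,0.013,0.005,0,0,0,0.03],[0,0.0135,0.004,0,0,0,0.03],[0,0.014,0.003,0,0,0,0.03],[0,0.014,0.002,0,0,0,0.03],[0,0.014,0.001,0,0,0,0.03],[0,0.014,0,0,0,0,0.03]]]}}

```text
t: 60.15
tool_pos: [0.5591, -0.1742, 0.0451]
tool_rot: [1.197, 1.199, -1.229]
contact_force: [-6.0, -2.2, 3.9]
opening: 0.0301
```

Run:
```python
from h import *
im,M=snap('side'); mk('side',M,'handle_knob',n=1); mk('side',M,'jaw',n=1)
arc(.66,8)
```

```text
side handle_knob 0.88 [ 0.5546 -0.1708  0.0526] [355 212]
side jaw 0.91 [0.582  0.1574 0.0022] [269 331]
handle 0.086 r 0.1703
t 60.3 tcp [ 0.5598 -0.1733  0.0453] turn [-0.4  0.9  0.3] shift [ 0.0008 -0.561  -0.1694] shift after turn [ 3.000e-04 -5.598e-01 -1.733e-01] open 0.0301 F [-0.8  0.1  0.3]
[[np.float64(0.0122), np.float64(-0.0004)], [np.float64(0.0122), np.float64(-0.001)], [np.float64(0.0121), np.float64(-0.0018)], [np.float64(0.0119), np.float64(-0.0027)], [np.float64(0.0117), np.float64(-0.0036)], [np.float64(0.0114), np.float64(-0.0044)], [np.float64(0.011), np.float64(-0.0052)], [np.float64(0.0106), np.float64(-0.006)]]
```

Request:
{"method": "arm_command", "body": {"plan": [[[0,0.0135,-0.001,0,0.3,0.3,0.03],[0,0.0135,-0.003,0,0,0,0.03],[0,0.0135,-0.004,0,0,0,0.03],[0,0.0135,-0.005,0,0,0,0.03],[0,0.013,-0.0055,0,0,0,0.03],[0,0.013,-0.0065,0,0,0,0.03],[0,0.0125,-0.007,0,0,0,0.03],[0,0.008,-0.005,0,0,0,0.03]]]}}

```text
t: 60.97
tool_pos: [0.6418, -0.1428, 0.038]
tool_rot: [1.181, 1.224, -1.257]
contact_force: [-15.4, -0.7, 4.4]
opening: 0.0305
```

Run:
```python
from h import *
im,M=snap('side'); mk('side',M,'handle_knob',n=1); mk('side',M,'jaw',n=1);mk('side',M,'housing_mid',n=1)
im2,M=snap('top'); mk('top',M,'jaw',n=1)
arc(-.54,4)
```

```text
side handle_knob 0.85 [ 0.6367 -0.1548  0.0536] [317 206]
side jaw 0.94 [0.579  0.1645 0.0034] [268 334]
side housing_mid 0.83 [0.5955 0.1859 0.0448] [251 323]
top jaw 0.6 [ 5.855e-01  1.655e-01 -5.000e-04] [252 238]
handle 0.619 r 0.1585
t 61.27 tcp [ 0.6413 -0.1417  0.0375] turn [-0.5  0.9  2.5] shift [ 0.0185 -0.6423 -0.1357] shift after turn [-0.0075 -0.6413 -0.1417] open 0.0297 F [-11.1   1.8   3. ]
[[np.float64(-0.0404), np.float64(0.0274)], [np.float64(-0.049), np.float64(0.0035)], [np.float64(-0.0479), np.float64(-0.0107)], [np.float64(-0.0429), np.float64(-0.0239)]]
```

The force has risen to 15 N and the jaw is at about 0.171 m in the clamp's frame, so it is tightening. One more swing will confirm it is tight.

Request:
{"method": "arm_command", "body": {"plan": [[[-0.008,-0.005,0.009,-0.3,0.5,1.2,0.03],[0,-0.011,0.0095,0,0,0,0.03],[0,-0.0135,0.0065,0,0,0,0.03],[0,-0.014,0.004,0,0,0,0.03],[0,-0.0145,0.003,0,0,0,0.03],[0,-0.0145,0.002,0,0,0,0.03],[0,-0.0145,0.001,0,0,0,0.03],[0,-0.0145,-0.0005,0,0,0,0.03],[0,-0.0145,-0.0015,0,0,0,0.03],[0,-0.0145,-0.003,0,0,0,0.03],[0,-0.0135,-0.005,0,0,0,0.03],[0,-0.006,-0.002,0,0.3,-0.5,0.03],[0,0,0,0,0,0,0.03]]]}}

```text
t: 62.35
tool_pos: [0.4763, -0.1545, 0.0437]
tool_rot: [1.216, 1.239, -1.226]
contact_force: [1.3, -0.7, -0.2]
opening: 0.0299
```

Run:
```python
from h import *
im,M=snap('side'); mk('side',M,'handle_knob',n=1); mk('side',M,'jaw',n=1)
arc(.5,10)
```

```text
side handle_knob 0.9 [ 0.4774 -0.1501  0.0506] [386 227]
side jaw 0.89 [0.581  0.1653 0.0019] [267 334]
handle -0.407 r 0.1754
t 62.5 tcp [ 0.4772 -0.1551  0.0439] turn [-0.4 -1.1  1.6] shift [ 0.0147 -0.4782 -0.1514] shift after turn [-0.0011 -0.4772 -0.1551] open 0.0299 F [-0.4  0.   0.2]
[[np.float64(0.0164), np.float64(0.0024)], [np.float64(0.0143), np.float64(0.0058)], [np.float64(0.0148), np.float64(0.0045)], [np.float64(0.0151), np.float64(0.0031)], [np.float64(0.0153), np.float64(0.0017)], [np.float64(0.0154), np.float64(0.0003)], [np.float64(0.0154), np.float64(-0.0011)], [np.float64(0.0152), np.float64(-0.0025)], [np.float64(0.0149), np.float64(-0.0038)], [np.float64(0.0145), np.float64(-0.0052)]]
```

Request:
{"method": "arm_command", "body": {"plan": [[[0,0.0155,0.003,-0.2,-0.5,0.8,0.03],[0,0.0145,0.005,0,0,0,0.03],[0,0.0145,0.004,0,0,0,0.03],[0,0.0145,0.0025,0,0,0,0.03],[0,0.0145,0.001,0,0,0,0.03]]]}}

```text
t: 62.92
tool_pos: [0.5477, -0.1741, 0.04]
tool_rot: [1.2, 1.235, -1.23]
contact_force: [-4.0, -2.4, 1.9]
opening: 0.0298
```

Run:
```python
from h import *
im,M=snap('side'); mk('side',M,'handle_knob',n=1); mk('side',M,'jaw',n=1)
arc(.5,6)
```

```text
side handle_knob 0.6 [ 0.5445 -0.1735  0.0508] [360 213]
side jaw 0.85 [0.5847 0.162  0.004 ] [266 331]
handle 0.02 r 0.171
t 63.07 tcp [ 0.5486 -0.1732  0.0402] turn [-0.1 -0.4  1.6] shift [ 0.0113 -0.5488 -0.1724] shift after turn [-0.0048 -0.5486 -0.1732] open 0.0301 F [ 0.2  0.2 -0.7]
[[np.float64(0.0137), np.float64(-0.0003)], [np.float64(0.0136), np.float64(-0.0004)], [np.float64(0.0135), np.float64(-0.0014)], [np.float64(0.0134), np.float64(-0.0025)], [np.float64(0.0131), np.float64(-0.0036)], [np.float64(0.0128), np.float64(-0.0046)]]
```

Request:
{"method": "arm_command", "body": {"plan": [[[-0.004,0.0145,0,0,-0.2,0.8,0.03],[0,0.014,-0.001,0,0,0,0.03],[0,0.014,-0.002,0,0,0,0.03],[0,0.0135,-0.0025,0,0,0,0.03]]]}}

```text
t: 63.4
tool_pos: [0.5931, -0.1698, 0.0394]
tool_rot: [1.189, 1.241, -1.24]
contact_force: [-16.0, -4.9, 10.4]
opening: 0.03
```

Run:
```python
from h import *
im,M=snap('side'); mk('side',M,'handle_knob',n=1); mk('side',M,'jaw',n=1)
arc(.68,8)
```

```text
side handle_knob 0.81 [ 0.5892 -0.1704  0.0539] [340 207]
side jaw 0.76 [0.581  0.162  0.0024] [268 333]
handle 0.288 r 0.1691
t 63.55 tcp [ 0.5938 -0.1696  0.0393] turn [ 0.  -0.   2.3] shift [ 0.0182 -0.5935 -0.1697] shift after turn [-0.0057 -0.5938 -0.1696] open 0.0299 F [-10.8  -4.9   4.8]
[[np.float64(0.0083), np.float64(-0.0008)], [np.float64(0.0081), np.float64(-0.002)], [np.float64(0.008), np.float64(-0.0024)], [np.float64(0.0078), np.float64(-0.0028)], [np.float64(0.0077), np.float64(-0.0032)], [np.float64(0.0075), np.float64(-0.0036)], [np.float64(0.0073), np.float64(-0.0039)], [np.float64(0.0071), np.float64(-0.0043)]]
```

Request:
{"method": "arm_command", "body": {"plan": [[[-0.003,0.014,-0.002,0,0,0.8,0.03],[0,0.014,-0.002,0,0,0,0.03],[0,0.014,-0.0025,0,0,0,0.03],[0,0.014,-0.003,0,0,0,0.03]]]}}

```text
t: 63.88
tool_pos: [0.6225, -0.1639, 0.0369]
tool_rot: [1.16, 1.28, -1.28]
contact_force: [-29.1, -3.3, 24.5]
opening: 0.03
```

Run:
```python
from h import *
im,M=snap('side'); mk('side',M,'handle_knob',n=1); mk('side',M,'jaw',n=1); mk('side',M,'housing_mid',n=1);mk('side',M,'switch_tip',n=1)
arc(.68,8)
```

```text
side handle_knob 0.71 [ 0.6217 -0.1624  0.0536] [325 206]
side housing_mid 0.87 [0.5906 0.1841 0.0462] [254 323]
side switch_tip 0.76 [ 0.6004 -0.0748  0.06  ] [316 229]
handle 0.465 r 0.1711
t 64.13 tcp [ 0.6234 -0.1636  0.037 ] turn [0.1 0.1 5.3] shift [ 0.0499 -0.6212 -0.1646] shift after turn [-0.008  -0.6234 -0.1636] open 0.0298 F [-22.9  -3.   17.3]
[[np.float64(0.0039), np.float64(-0.0027)], [np.float64(0.0042), np.float64(-0.0017)], [np.float64(0.0042), np.float64(-0.0019)], [np.float64(0.0041), np.float64(-0.002)], [np.float64(0.0041), np.float64(-0.0021)], [np.float64(0.004), np.float64(-0.0022)], [np.float64(0.0039), np.float64(-0.0023)], [np.float64(0.0039), np.float64(-0.0024)]]
```

It is tight at 29 N, so I'll ease off, open and lift clear.

Request:
{"method": "arm_command", "body": {"plan": [[[-0.002,-0.004,0.001,0,0,1.5,0.03],[0,0,0,0,0,1,0.05],[0,0,0,0,0,0,0.055],[0,0,0,0,0,0,0.055],[-0.02,0,0,0,0,0,0.055],[-0.035,0,0,0,0,0,0.055],[-0.035,0,0,0,0,0,0.055],[-0.035,0,0,0,0,0,0.055],[-0.02,0,0,0,0,0,0.055],[0,0,0.03,0,0,0,0.055],[0,0,0.035,0,0,0,0.055],[0,0,0.035,0,0,0,0.055],[0,0,0.02,0,0,0,0.055],[0,0,0,0,0,0,0.055],[0,0,0,0,0,0,0.055]]]}}

```text
t: 65.38
tool_pos: [0.6, -0.2874, 0.1759]
tool_rot: [1.152, 1.302, -1.288]
contact_force: [0.1, -0.6, -0.7]
opening: 0.055
```

Run:
```python
from h import *
go([.6,-.3],.2,0)
im,M=snap('side'); im2,M2=snap('top')
for c,m in(('side',M),('top',M2)):
    for t in ['handle_knob','jaw','housing_mid','switch_tip','nut_mid','cap_mid','bush_mid','piston_mid']: mk(c,m,t,n=1)
cv2.imwrite('pics/c11.png',np.hstack([cv2.resize(im[180:480,110:410][:,:,::-1],(400,400),interpolation=3),cv2.resize(im2[160:340,100:280][:,:,::-1],(400,400),interpolation=3)]))
cv2.imwrite('pics/c12.png',cv2.resize(im2[190:310,200:440][:,:,::-1],(800,400),interpolation=3))
```

```text
t 65.38 tcp [ 0.6    -0.2874  0.1759] turn [ 0.3 -0.3  6.7] shift [-0.024  -0.0029  0.0125] shift after turn [-0.0241 -0.      0.0126] open 0.055 F [ 0.1 -0.6 -0.7]
side handle_knob 0.79 [ 0.5579 -0.172   0.052 ] [354 211]
side jaw 0.57 [0.5822 0.163  0.0013] [267 333]
side housing_mid 0.78 [0.5939 0.1861 0.0461] [252 323]
side switch_tip 0.58 [ 0.5713 -0.082   0.0615] [331 230]
side nut_mid 0.77 [0.5708 0.3362 0.0188] [215 409]
side cap_mid 0.95 [0.5012 0.4062 0.0177] [228 471]
side bush_mid 0.83 [0.523  0.3706 0.0216] [228 441]
side piston_mid 0.89 [0.5679 0.3974 0.0232] [191 443]
top handle_knob 0.71 [ 0.5559 -0.1759  0.0515] [425 253]
top jaw 0.71 [0.586  0.1673 0.0011] [251 237]
top housing_mid 0.86 [0.5902 0.1896 0.0448] [236 232]
top switch_tip 0.67 [ 0.5731 -0.087   0.0555] [379 243]
top cap_mid 0.78 [0.5033 0.4044 0.0207] [128 275]
top bush_mid 0.6 [0.5233 0.3738 0.0189] [144 266]
top piston_mid 0.61 [0.5683 0.4044 0.0177] [131 243]
```

View pics/c11.png

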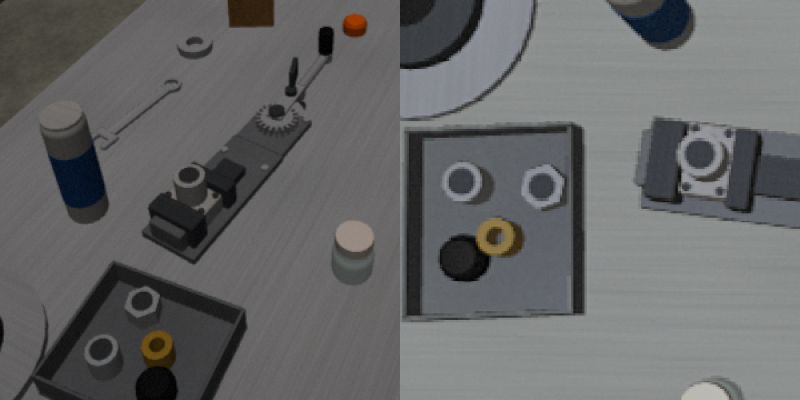

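View pics/c12.png

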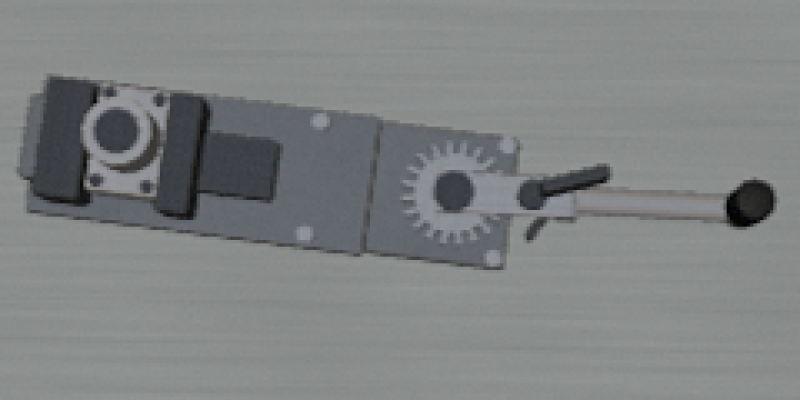

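The views show the housing upright and square between both jaws, the fin on the closing side, and all parts in the tray. The bush has been knocked next to the cap but is inside. However, the handle went back from +0.47 to about +0.04 rad after I let go, so I'll test with another push that the jaws still hold.

Request:
{"method": "arm_command", "body": {"plan": [[[0,0,0,0.2,-0.2,3,0.06],[0,0,0,0,0,2,0.06],[0,0,0,0,0,0,0.06],[0,-0.012,-0.025,0,0,0,0.06],[0,-0.013,-0.03,0,0,0,0.06],[0,-0.012,-0.03,0,0,0,0.06],[0,-0.006,-0.018,0,0,0,0.06],[0,0,0,0,0,0,0.06],[0,0,0,0,0,0,0.06]]]}}

```text
t: 67.03
tool_pos: [0.5558, -0.1822, 0.1769]
tool_rot: [1.195, 1.231, -1.231]
contact_force: [-0.1, -0.4, -0.2]
opening: 0.06
```

Run:
```python
from h import *
go([.556,-.173],.045,0)
```

```text
t 67.03 tcp [ 0.5558 -0.1822  0.1769] turn [ 0.  -0.   1.7] shift [ 0.1319  0.0041 -0.0092] shift after turn [ 0.1319  0.0002 -0.0092] open 0.06 F [-0.1 -0.4 -0.2]
```

Request:
{"method": "arm_command", "body": {"plan": [[[0,0,-0.008,0,0,1.2,0.06],[0,0,0,0,0,0,0.06],[0.03,0,0,0,0,0,0.06],[0.04,0,0,0,0,0,0.06],[0.035,0,0,0,0,0,0.06],[0.02,0,0,0,0,0,0.06],[0.008,0,0,0,0,0,0.06],[0,0,0,0,0,0,0.03],[0,0,0,0,0,0,0.03]]]}}

```text
t: 67.78
tool_pos: [0.5615, -0.1815, 0.0444]
tool_rot: [1.21, 1.199, -1.213]
contact_force: [-0.2, 0.9, 0.4]
opening: 0.0367
```

Run:
```python
from h import *
im,M=snap('side'); mk('side',M,'handle_knob',n=1)
arc(.4,6)
```

```text
side handle_knob 0.75 [ 0.5574 -0.1709  0.054 ] [354 211]
handle 0.101 r 0.1787
t 67.88 tcp [ 0.5622 -0.1817  0.0456] turn [-0.3  0.4 -0.3] shift [-0.0039 -0.5631 -0.179 ] shift after turn [ 0.0006 -0.5622 -0.1817] open 0.0299 F [-1.6 -1.   0.1]
[[np.float64(0.0086), np.float64(-0.0088)], [np.float64(0.0085), np.float64(-0.0005)], [np.float64(0.0084), np.float64(-0.0009)], [np.float64(0.0084), np.float64(-0.0014)], [np.float64(0.0083), np.float64(-0.0018)], [np.float64(0.0082), np.float64(-0.0022)]]
```

Now I'll swing forward in small rows.

Request:
{"method": "arm_command", "body": {"plan": [[[0,0.008,-0.008,0,0,0,0.03],[0,0.009,-0.001,0,0,0,0.03],[0,0.009,-0.001,0,0,0,0.03],[0,0.009,-0.002,0,0,0,0.03]]]}}

```text
t: 68.22
tool_pos: [0.5888, -0.174, 0.0465]
tool_rot: [1.191, 1.209, -1.232]
contact_force: [-13.4, -8.7, 0.2]
opening: 0.03
```

Request:
{"method": "arm_command", "body": {"plan": [[[0,0.009,-0.002,0,0,0,0.03],[0,0.009,-0.002,0,0,0,0.03]]]}}

```text
t: 68.38
tool_pos: [0.5991, -0.1734, 0.0462]
tool_rot: [1.175, 1.222, -1.25]
contact_force: [-16.9, -3.3, 5.6]
opening: 0.0298
```

Request:
{"method": "arm_command", "body": {"plan": [[[0,0.009,-0.003,0,0,0,0.03],[0,0.009,-0.003,0,0,0,0.03]]]}}

```text
t: 68.55
tool_pos: [0.6076, -0.1721, 0.0457]
tool_rot: [1.154, 1.236, -1.273]
contact_force: [-20.0, -7.0, 6.4]
opening: 0.0303
```

Run:
```python
from h import *
arc(.66,6)
```

```text
handle 0.363 r 0.1745
t 68.55 tcp [ 0.6076 -0.1721  0.0457] turn [-0.   1.7  3.9] shift [ 0.0367 -0.6064 -0.1727] shift after turn [ 0.0007 -0.6076 -0.1721] open 0.0303 F [-20.   -7.    6.4]
[[np.float64(0.007), np.float64(-0.0067)], [np.float64(0.008), np.float64(-0.0027)], [np.float64(0.0078), np.float64(-0.0031)], [np.float64(0.0077), np.float64(-0.0035)], [np.float64(0.0075), np.float64(-0.0038)], [np.float64(0.0073), np.float64(-0.0042)]]
```

Resistance appears straight away (13 N at +0.2 rad, 20 N at +0.36 rad), so the clamp is under tension. I'll let go gently.

Request:
{"method": "arm_command", "body": {"plan": [[[0,-0.003,0,0,0.8,1,0.03],[0,-0.003,0,0,0,1,0.03],[0,-0.003,0,0,0,0,0.03],[0,-0.004,0,0,0,0,0.03],[0,-0.004,0,0,0,0,0.03],[0,-0.004,0,0,0,0,0.03],[0,0,0,0,0,0,0.03]]]}}

```text
t: 69.13
tool_pos: [0.572, -0.1742, 0.0477]
tool_rot: [1.163, 1.247, -1.268]
contact_force: [-3.0, -0.4, -2.0]
opening: 0.0303
```

Run:
```python
from h import *
im,M=snap('side'); mk('side',M,'handle_knob',n=1)
arc(.0,6)
```

```text
side handle_knob 0.58 [ 0.5697 -0.1741  0.0539] [349 209]
handle 0.158 r 0.1714
t 69.23 tcp [ 0.5721 -0.1743  0.0477] turn [0. 1. 4.] shift [ 0.0393 -0.5705 -0.175 ] shift after turn [ 0.0027 -0.5721 -0.1743] open 0.03 F [-6.6  1.1 -0.9]
[[np.float64(-0.0045), np.float64(-0.0013)], [np.float64(-0.0045), np.float64(0.0)], [np.float64(-0.0045), np.float64(-0.0001)], [np.float64(-0.0045), np.float64(-0.0002)], [np.float64(-0.0045), np.float64(-0.0003)], [np.float64(-0.0044), np.float64(-0.0004)]]
```

Request:
{"method": "arm_command", "body": {"plan": [[[0,-0.005,0,0,0.4,1.5,0.03],[0,-0.005,0,0,0,0,0.03],[0,-0.004,0,0,0,0,0.03],[0,0,0,0,0,0,0.03],[0,0,0,0,0,0,0.03]]]}}

```text
t: 69.65
tool_pos: [0.564, -0.1757, 0.0544]
tool_rot: [1.183, 1.219, -1.237]
contact_force: [0.8, 0.1, 0.7]
opening: 0.0297
```

Run:
```python
from h import *
im,M=snap('side'); mk('side',M,'handle_knob',n=1); mk('side',M,'jaw',n=1)
arc(.0,6)
```

```text
side handle_knob 0.8 [ 0.557  -0.1722  0.0514] [354 212]
side jaw 0.96 [0.5819 0.1651 0.0022] [267 334]
handle 0.108 r 0.1725
t 69.8 tcp [ 0.5636 -0.1755  0.0539] turn [0.1 0.9 1.7] shift [ 0.0232 -0.5629 -0.1765] shift after turn [ 0.0089 -0.5636 -0.1755] open 0.0301 F [ 0.2 -0.  -0.1]
[[np.float64(-0.0031), np.float64(-0.0026)], [np.float64(-0.0031), np.float64(-0.0001)], [np.float64(-0.0031), np.float64(-0.0002)], [np.float64(-0.0031), np.float64(-0.0002)], [np.float64(-0.0031), np.float64(-0.0003)], [np.float64(-0.0031), np.float64(-0.0003)]]
```

The handle rests at +0.04 rad again without force. To confirm the wheel really holds, I'll swing back past a few teeth and drive again. If it is tight, it should block early.

Request:
{"method": "arm_command", "body": {"plan": [[[0.006,-0.009,-0.003,0,0.4,0.9,0.03],[0.002,-0.0125,-0.002,0,0,0,0.03],[0,-0.0125,-0.003,0,0,0,0.03],[0,-0.0125,-0.0035,0,0,0,0.03],[0,-0.0125,-0.0045,0,0,0,0.03],[0,-0.012,-0.0055,0,0,0,0.03],[0,-0.012,-0.006,0,0,0,0.03],[0,-0.008,-0.005,0,0,0,0.03],[0,0,0,0,0,0,0.03],[0,0,0,0,0,0,0.03]]]}}

```text
t: 70.63
tool_pos: [0.4778, -0.1455, 0.0499]
tool_rot: [1.198, 1.195, -1.212]
contact_force: [1.0, -0.0, 0.1]
opening: 0.0301
```

Run:
```python
from h import *
im,M=snap('side'); mk('side',M,'handle_knob',n=1); mk('side',M,'jaw',n=1)
arc(.4,15)
```

```text
side handle_knob 0.67 [ 0.4799 -0.1524  0.0513] [385 226]
side jaw 0.67 [5.804e-01 1.646e-01 1.000e-04] [268 335]
handle -0.431 r 0.1668
t 70.78 tcp [ 0.4782 -0.1458  0.0498] turn [ 0.1  0.9 -0.2] shift [ 0.0005 -0.4779 -0.1466] shift after turn [ 0.0048 -0.4782 -0.1458] open 0.0301 F [ 0.7 -0.4  0.9]
[[np.float64(0.0066), np.float64(0.0073)], [np.float64(0.0084), np.float64(0.0042)], [np.float64(0.0086), np.float64(0.0037)], [np.float64(0.0088), np.float64(0.0032)], [np.float64(0.009), np.float64(0.0027)], [np.float64(0.0091), np.float64(0.0022)], [np.float64(0.0093), np.float64(0.0017)], [np.float64(0.0093), np.float64(0.0012)], [np.float64(0.0094), np.float64(0.0007)], [np.float64(0.0094), np.float64(0.0002)], [np.float64(0.0094), np.float64(-0.0004)], [np.float64(0.0094), np.float64(-0.0009)], [np.float64(0.0093), np.float64(-0.0014)], [np.float64(0.0092), np.float64(-0.0019)], [np.float64(0.0091), np.float64(-0.0024)]]
```

Request:
{"method": "arm_command", "body": {"plan": [[[0,0.008,0.008,0,0.4,0,0.03],[0,0.0085,0.0045,0,0,0,0.03],[0,0.0085,0.004,0,0,0,0.03]]]}}

```text
t: 71.03
tool_pos: [0.5022, -0.1624, 0.0489]
tool_rot: [1.2, 1.206, -1.213]
contact_force: [-1.8, -0.2, 1.5]
opening: 0.03
```

Request:
{"method": "arm_command", "body": {"plan": [[[0,0.009,0.003,0,0,0,0.03],[0,0.009,0.003,0,0,0,0.03]]]}}

```text
t: 71.2
tool_pos: [0.5212, -0.1701, 0.0487]
tool_rot: [1.197, 1.207, -1.216]
contact_force: [-2.7, -0.9, 2.3]
opening: 0.0298
```

Request:
{"method": "arm_command", "body": {"plan": [[[0,0.009,0.002,0,0,0,0.03],[0,0.009,0.002,0,0,0,0.03]]]}}

```text
t: 71.37
tool_pos: [0.5409, -0.1754, 0.0484]
tool_rot: [1.196, 1.208, -1.218]
contact_force: [-3.8, -0.0, 3.3]
opening: 0.0301
```

Request:
{"method": "arm_command", "body": {"plan": [[[0,0.009,0.001,0,0,0,0.03],[0,0.009,0.001,0,0,0,0.03]]]}}

```text
t: 71.53
tool_pos: [0.5607, -0.1783, 0.048]
tool_rot: [1.195, 1.208, -1.219]
contact_force: [-3.5, -0.4, 2.2]
opening: 0.0299
```

Run:
```python
from h import *
im,M=snap('side'); mk('side',M,'handle_knob',n=1); mk('side',M,'jaw',n=1)
arc(.4,10)
```

```text
side handle_knob 0.94 [ 0.555  -0.1718  0.0516] [355 212]
side jaw 0.92 [0.5793 0.1651 0.0016] [268 335]
handle 0.095 r 0.1747
t 71.68 tcp [ 0.5612 -0.1777  0.0482] turn [0.1 0.6 0.4] shift [ 0.0048 -0.5608 -0.179 ] shift after turn [ 0.0032 -0.5612 -0.1777] open 0.0303 F [-0.1 -0.7 -0. ]
[[np.float64(0.0053), np.float64(-0.0047)], [np.float64(0.0052), np.float64(-0.0001)], [np.float64(0.0052), np.float64(-0.0003)], [np.float64(0.0052), np.float64(-0.0005)], [np.float64(0.0052), np.float64(-0.0006)], [np.float64(0.0051), np.float64(-0.0008)], [np.float64(0.0051), np.float64(-0.0009)], [np.float64(0.0051), np.float64(-0.0011)], [np.float64(0.005), np.float64(-0.0012)], [np.float64(0.005), np.float64(-0.0014)]]
```

The handle swings freely at about 3 N, then always blocks at the same +0.04 rad. Driving further only springs back, and the jaw has stayed at its stop for a whole swing, so it is tight. I'll let go now.

Request:
{"method": "arm_command", "body": {"plan": [[[0,-0.003,-0.002,0,0,0,0.05],[0,0,0,0,0,0,0.055],[0,0,0,0,0,0,0.055],[0,0,0,0,0,0,0.055],[-0.02,0,0,0,0,0,0.055],[-0.035,0,0,0,0,0,0.055],[-0.035,0,0,0,0,0,0.055],[-0.035,0,0,0,0,0,0.055],[-0.02,0,0,0,0,0,0.055],[0,0,0.03,0,0,0,0.055],[0,0,0.03,0,0,0,0.055],[0,0,0.02,0,0,0,0.055],[0,0,0,0,0,0,0.055],[0,0,0,0,0,0,0.055],[0,0,0,0,0,0,0.055]]]}}

```text
t: 72.93
tool_pos: [0.5565, -0.2525, 0.201]
tool_rot: [1.199, 1.207, -1.211]
contact_force: [0.8, 0.9, -0.7]
opening: 0.0551
```

Run:
```python
from h import *
go([.6,-.3],.2,0)
im,M=snap('side'); im2,M2=snap('top')
for c,m in(('side',M),('top',M2)):
    for t in ['handle_knob','jaw','housing_mid','switch_tip','nut_mid','cap_mid','bush_mid','piston_mid']: mk(c,m,t,n=1)
cv2.imwrite('pics/c13.png',np.hstack([cv2.resize(im[180:480,110:410][:,:,::-1],(400,400),interpolation=3),cv2.resize(im2[190:340,200:440][:,:,::-1],(400,250),interpolation=3).repeat(1,0) if 0 else cv2.resize(im2[170:340,200:370][:,:,::-1],(400,400),interpolation=3)]))
```

```text
t 72.93 tcp [ 0.5565 -0.2525  0.201 ] turn [0.3 0.5 0.1] shift [0.0013 0.0433 0.0477] shift after turn [0.001  0.0435 0.0475] open 0.0551 F [ 0.8  0.9 -0.7]
side handle_knob 0.91 [ 0.5548 -0.1716  0.0537] [355 211]
side jaw 0.84 [0.5834 0.1653 0.0016] [266 334]
side housing_mid 0.94 [0.5944 0.1896 0.0473] [251 324]
side switch_tip 0.79 [ 0.5719 -0.0846  0.0611] [331 229]
side nut_mid 0.65 [0.5726 0.3355 0.0173] [214 409]
side cap_mid 0.81 [0.4986 0.4066 0.0202] [229 471]
side bush_mid 0.82 [0.5227 0.371  0.019 ] [229 442]
side piston_mid 0.77 [0.5693 0.4027 0.0244] [188 446]
top jaw 0.62 [0.5867 0.1675 0.0006] [251 237]
top housing_mid 0.74 [0.5927 0.1884 0.0432] [237 231]
top switch_tip 0.64 [ 0.577  -0.0867  0.0563] [378 240]
top nut_mid 0.67 [0.567  0.3322 0.0189] [166 244]
top cap_mid 0.84 [0.504  0.4043 0.0196] [128 275]
top bush_mid 0.5 [0.5211 0.3728 0.0198] [145 267]
top piston_mid 0.84 [0.568  0.4047 0.0211] [130 243]
```

View pics/c13.png

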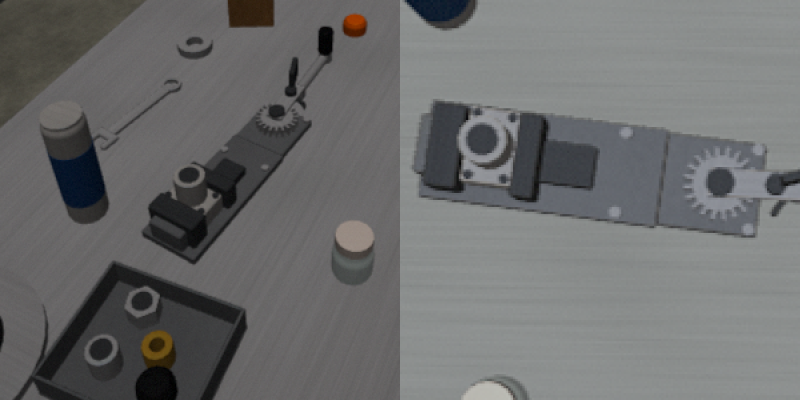

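Everything is in place, so I'm handing in.

```bash
python3 -c "
from station import finish_job
print(finish_job())"
```

```text
the job is handed in; nothing more can be done
None
```

I put all four old parts (nut, black cap, bush, piston) in the tray and stood the housing on the bed. I then flipped the switch to the closing side and worked the handle through six closing swings before handing in at about 73 s.

**Last checks:**
- **Grip:** The housing stands upright and square between the jaws. The jaw is at about 0.17 m in the clamp's frame and did not move over the last swing.
- **Switch:** It is on the closing side, at least about 0.3 rad by my reading.
- **Old parts:** All four are inside the tray. The bush was nudged to lie beside the cap, but it is still well inside.
- **Bystanders and arm:** The other things looked in place in the last pictures, but I did not measure them. The arm is clear of everything.

**What failed or disagreed:**
- **Missed grasps:** The first grasps of the bush and the nut closed on nothing and were repeated.
- **Handle springing back:** After I pushed it to 29 N, the handle sprang back from +0.47 to +0.04 rad. A repeat test blocked at that same +0.04 rad, at 13 to 20 N. I took this as the clamp being tight, because I could not measure the jaw force directly.
- **Jaw travel:** Each swing moved the jaw about 10 mm, where the data suggested up to 19 mm.

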